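# Rehang the lift-off door of an instrument housing

## Task

Lift the aluminium door out of its slotted stand and, holding it open (roughly square to the housing's front), lower it gently so that both of its hinge sockets drop fully home over the two upright pintles of the housing at once. Then let go and gently swing the door fully shut against the housing's front. Never press, drop or slam the door on the pintles or housing (well under 40 N), and leave the other things on the bench where they are.

Things in the scene. Friction and masses are not known exactly. Their poses are not given: they have to be found in the camera images.
- door_center (a point): Centre of the door panel: loose flat aluminium plate, 10 mm thick (x), 155 wide (y), 170 high (z), 0.27 to 0.44 kg with its hinge blocks. z is up, y points to the hinge edge, x to the inner face (towards the housing when shut). The bore axis of the two hinge blocks is 90.5 mm off along +y, centred in x. The free top edge can be gripped across the 10 mm. Starts upright in the stand.
- door_socket (a point): Mouth (underside centre) of the lower hinge block's bore, axes as door_center; 20 mm above the door's bottom edge, 65 mm below its centre, 150 mm below its top. The two hinge blocks are 28 x 28 mm in plan, 25 mm high, each with an upright through bore 10 mm wide, mouths chamfered 1 mm. The panel starts 13 mm from the bore axis.
- door_socket_upper (a point): Mouth (underside centre) of the upper hinge block's bore, on the same axis, 90 mm above the lower one.
- hinge_mark (a point): Mark on the housing at the inner end of the hinge post's bolt slots, level with the lower bracket's top, 40 mm above the bench. z up, x into the housing, y along its front outwards. The pintle axis lies 3 to 15 mm from here along +y (x is true), unmeasured, new each time: find it by feel. Two pintles, one above the other: upright pins 8 mm thick, 16 tall, tips chamfered 1.5 mm.
- hinge_mark_upper (a point): The same mark at the upper bracket's top, 90 mm above hinge_mark. Brackets are 6 mm thick, 21 mm in x, rounded about the pintles; the post's near face is 24 mm to +y of the pintles, its top 10 mm above this. The post stays put while working. Blocks resting on the pintle tips can slide over them and drop in; home, they rest on the brackets, socket mouths level with the marks.
- front (a point): Centre of the open front of the housing, 96 mm above the bench; axes as hinge_mark. Fixed grey box 140 wide (y), 120 deep (x), top at 180 mm. Hinge axis 8 mm before the front, 92 to 104 mm to +y. Shut, the door has these axes, panel to -y, stopping on the front's rim (3 mm gap). Standing open and square, it is turned -90 degrees about z, panel to -x. The hinge turns freely and has no latch.
- stand: Fixed black stand, origin under its centre: base plate 110 (x) x 120 (y) mm, 12 high, with two cheeks 16 mm thick, 100 mm long, up to 42 mm above the bench, forming a 14 mm wide slot along its y in which the door stands (door y along stand y, 10 mm thickness across x, bottom edge on the base plate).
- solder_reel: solder reel standing on its flange, 52 mm across, 40 high; origin under its centre. Leave alone
- tape_roll: empty cardboard tape roll, 76 mm across, 36 high; origin under its centre. Leave alone
- heatsink: finned aluminium heat sink 130 x 160 x 57 mm; origin under its centre. Leave alone
- flux_bottle: small white bottle with black cap, 40 mm across, 85 high; origin under its centre. Leave alone
- circuit_board: green circuit board 100 x 130 mm with chips up to 26 mm high; origin under its centre. Leave alone
- parts_pot: open terracotta-coloured cup, 64 mm across, 40 high; origin under its centre. Leave alone
- screwdriver: screwdriver with a red handle lying flat on the bench; origin under it. Leave alone
Not all that is in view belongs to the job. Leave any orange look-alike of the part that bears door_center alone.

How it is judged (in metres and radians):
On the way:
1. the door, standing open (over 0.5 rad from shut), is home on both pintles: sockets within 4 mm of the level of the marks, 0 to 18 mm from them along y, door upright (x of door_socket in the frame of hinge_mark between -0.005 and 0.005 m and y of door_socket in the frame of hinge_mark between 0 and 0.018 m and z of door_socket in the frame of hinge_mark between -0.004 and 0.004 m and angle between door_center's own z axis and vertical below 0.06 rad and angle between the y axis of door_center and the y axis of hinge_mark, either way round above 0.5 rad), for 0.2 s.
At the end, for the whole second after the job is handed in: The door hangs on both pintles (door_socket level with hinge_mark within 4 mm, within 5 mm in x, 0 to 18 mm along y, upright within 0.06 rad), is shut (parallel to the front within 0.1 rad, panel across the front) and at rest (x of door_socket in the frame of hinge_mark between -0.005 and 0.005 m and y of door_socket in the frame of hinge_mark between 0 and 0.018 m and z of door_socket in the frame of hinge_mark between -0.004 and 0.004 m and angle between door_center's own z axis and vertical below 0.06 rad and angle between the y axis of door_center and the y axis of hinge_mark, either way round below 0.1 rad and y of door_center in the frame of hinge_mark below -0.05 m and linear speed of door below 0.02 m/s and angular speed of door below 0.1 rad/s); the robot touches nothing.
It fails at once if the door is pressed, dropped or slammed on the pintles or the housing with more than 40 N (contact force between door and enclosure above 40 N).
It fails at once if another thing on the bench is moved by more than 30 mm (distance of any of solder_reel, tape_roll, heatsink, flux_bottle, circuit_board, parts_pot, screwdriver from where it was at the start of the episode above 0.03 m).
It also fails if it takes over 72 s, if anything falls off the work surface, if the arm or the gripper's body presses on something with over 40 N, if the wrist force passes 120 N, or if a joint passes its speed limit or range.

## Robot

A 6-joint arm with a two-finger parallel gripper is mounted at the origin on the work surface. World frame = base frame: x ahead of the robot, y to its left, z up, the work surface at z = 0. Lengths are in mm, angles in rad, forces in N, time in s.
With the tool pointing down it reaches from about 275 to 750 mm from the base axis. Payload 10.2 kg.
Tool frame: the origin (TCP) lies midway between the tips of the shut fingers; the grasp point (between the pads) lies 19 mm behind it; y points along the fingers, z is the direction in which the jaws open and shut, and the axes are right-handed (so a half turn about y gives the same grasp; the last joint's range is limited). The gripper opens to 85 mm and grips with 20 to 120 N. Pads are 22 mm wide; open, the fingers measure 114 mm over their backs; the gripper's body (76 mm by 85 mm) begins 54 mm behind the grasp point. The pads swing forward as they close: fully open they stand 13 mm farther back than shut.
Start: joints at [0.985, 0.313, 1.498, -0, 1.331, -0.223], TCP at [186.332, 490.827, 231.294] pointing down, gripper open.
Joint ranges: [-2.94, 2.94], [-0.97, 2.17], [0.19, 2.56], [-1.23, 4.37], [0.02, 3.11], [-2.88, 2.88]. Speed limits (rad/s): [2.39, 2.39, 3.01, 3.14, 3.14, 3.14].

## Interface

Orientations are given as a unit quaternion [w, x, y, z].
In Python, from rig import ctrl gives the robot as it stands.
- The arm moves only by the shell command python3 -m inch 'ROWS' [OPENING] [FORCE]. ROWS is JSON, one flat list of numbers, 6 for each row, row after row: the shift along the tool's x, y, z in cm, then the turn, a rotation vector about the tool's x, y, z in rad. A call has 1 to 8 rows; each row is the pose to reach, as a shift and turn from the pose commanded when the call began, along the tool's axes at that moment; what a row does not reach only later rows make up. A row lasts 1/12 s, in which the tool goes at most 41.7 mm and 7.16 degrees, less where a joint would pass 70% of its speed; a pose out of reach is approached as far as the arm can. A call with a gripper value outside its range is refused whole. OPENING is the gripper command: -1 is fully open, 1 is shut, values between are in proportion, set as the call begins (- or left out, the last holds). The fingers move at their own pace and stop on an object; FORCE is the grip in N (left out, the last holds). Time passes only in rows, so rows that repeat a pose let the fingers close. It gives the time, the measured TCP pose, the force and the opening at its end, in the units of the state.
- ctrl.sense(): the state, without advancing time (a new reading comes with each control period).
- ctrl.capture(name): name is "scene" or "top" or "wrist"; returns the picture (400x640x3 uint8, red, green, blue); there is no depth.
- ctrl.get_calibration(name): a dict with "fx", "fy", "cx", "cy" (pixels), "k1" (the pictures are not rectified: a ray, as slopes to the right and down, at radius r is drawn at 1 + k1 r^2 times it, then the intrinsics apply), "world_to_cam" (4x4, takes a point from world to camera coordinates). Camera axes: x right, y down, z forward; pixel columns grow to the right and rows downward; lengths in mm; the calibration is good to about 2 mm. A picture is of the moment at which its call begins: read the wrist's pose just before it. get_calibration takes no time and is no camera call; for the wrist camera it gives the pose at the moment of the call.
- ctrl.finish_job(): hands the job in, once; it reports no verdict.
Trained networks look in the newest picture that a camera, given by its name, has taken for a name from the list of things; names that differ only in an ending like _2 or _b are one class to them, and where a whole thing is asked for, a point or a joint stands for the part that bears it (a point fixed in the world has none). Each returns a list of dicts, best first, with "score" (0 to 1); they miss things now and then, are a little off and sometimes report something else, mostly with a low value. They report only what shows in the picture. A call takes as long as a camera call. They do not tell look-alikes from the thing itself.
- ctrl.search_frame(thing, camera): "uv" ([column, row] in pixels, amid what is visible of it).
The state is a dict: "time_s": time; "joints": joint angles; "dq": joint speeds; "tau": joint torques, N m; "eef_pos": TCP position; "ee_rot": TCP orientation; "force": force on the tool from outside, world axes, zero at the start; "wrist_torque": the same for the moment, N m; "grip_width": opening from 0.0 (shut) to 1.0 (fully open).
Only numpy, scipy, OpenCV 4.12 (cv2) and the standard library are available. Lean on these libraries where they do the work, as an engineer would, in place of code of your own. Each camera call takes 0.05 s, during which the arm holds its last target.

## Working session

There is one attempt and no reset: what is moved stays moved. The work goes in short steps, Python scripts to look and compute and a shell command to move; the robot and the scene stay as the last step left them, time stands still between calls to the robot, and variables do not carry over. Pictures are saved under pics/ and viewed, and the job is handed in when it is done.

```bash
ls; mkdir -p pics
cat > h.py <<'E'
from rig import ctrl
import cv2, numpy as np
from scipy.spatial.transform import Rotation as R
def snap(n,f):
    im=ctrl.capture(n); cv2.imwrite('pics/'+f,cv2.cvtColor(im,cv2.COLOR_RGB2BGR)); return im
E
python3 - <<'E'
from h import *
print(ctrl.sense())
for c in ["scene","top","wrist"]:
    snap(c,c+'0.png')
    print(c,{k:(np.round(v,3).tolist() if k=='world_to_cam' else v) for k,v in ctrl.get_calibration(c).items()})
E
```

```text
pics
{'time_s': 0.0, 'joints': array([ 9.84624065e-01,  3.13482303e-01,  1.49841733e+00,  2.43989411e-05,
        1.33099049e+00, -2.23391866e-01]), 'dq': array([-0.00066129, -0.00215074, -0.0008997 ,  0.00040229,  0.00126385,
        0.00138872]), 'tau': array([ 4.70417071e-04, -4.12263966e+01, -2.59740400e+01, -1.18694202e-04,
        4.12196678e-03,  3.96544770e-07]), 'eef_pos': array([186.17206771, 490.61993095, 230.72597813]), 'ee_rot': array([-0.69508701,  0.69592372, -0.12775039,  0.12737368]), 'force': array([ 0.54712155, -0.29075025,  0.16442581]), 'wrist_torque': array([-0.01095649,  0.00421876, -0.02949225]), 'grip_width': 0.9957762090602945}
scene {'fx': 509.0688980798916, 'fy': 509.0688980798916, 'cx': 323.2318952658111, 'cy': 208.6488138354837, 'k1': 0.03569278577060358, 'world_to_cam': [[-0.244, 0.97, -0.001, 162.647], [0.67, 0.168, -0.723, -251.448], [-0.701, -0.177, -0.691, 1959.323], [0.0, 0.0, 0.0, 1.0]]}
top {'fx': 458.13425550997476, 'fy': 458.13425550997476, 'cx': 323.9823416823614, 'cy': 199.8748556185665, 'k1': -0.08529359848515439, 'world_to_cam': [[-0.012, -1.0, -0.016, -6.842], [-0.992, 0.014, -0.124, 495.94], [0.124, 0.014, -0.992, 1155.494], [0.0, 0.0, 0.0, 1.0]]}
wrist {'fx': 306.48443193627935, 'fy': 306.48443193627935, 'cx': 317.5051952139612, 'cy': 201.53090399667474, 'k1': -0.04306013752630318, 'world_to_cam': [[0.355, 0.935, -0.001, -525.051], [0.884, -0.335, 0.326, -41.998], [0.305, -0.116, -0.945, 381.138], [0.0, 0.0, 0.0, 1.0]]}
```

View pics/scene0.png

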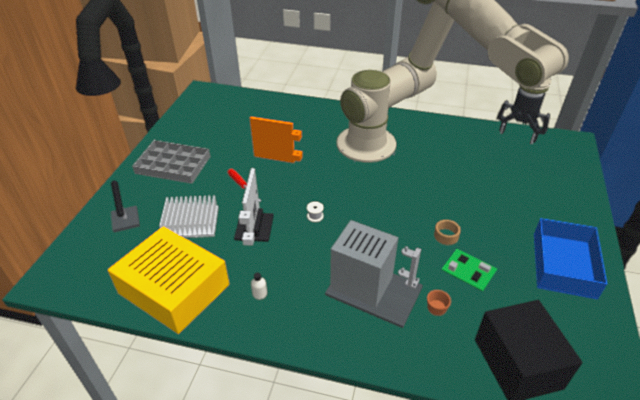

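View pics/top0.png

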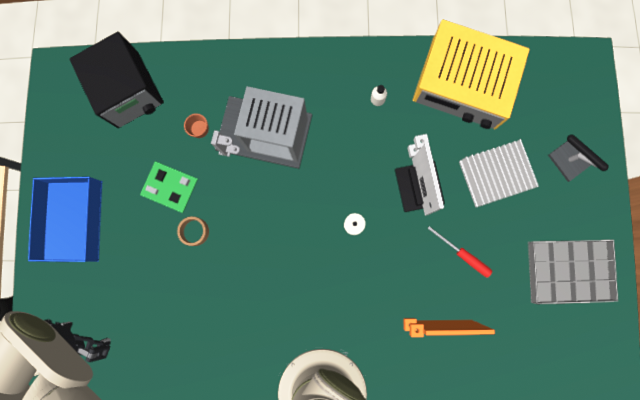

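View pics/wrist0.png

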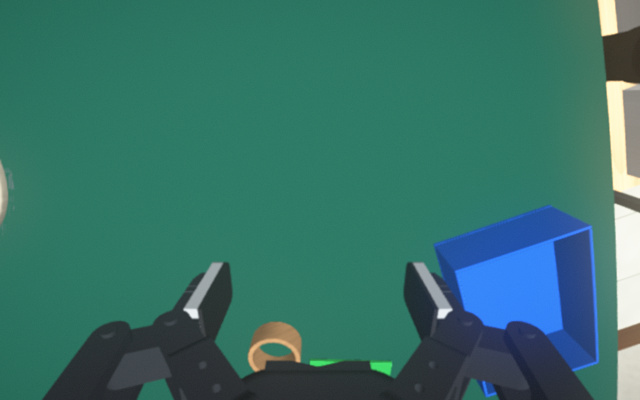

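Run:
```python
from h import *
for c in ["scene","top"]:
  for t in ["door_center","door_socket","door_socket_upper","hinge_mark","hinge_mark_upper","front","stand"]:
    print(c,t,[(np.round(d['uv'],1).tolist(),round(d['score'],2)) for d in ctrl.search_frame(t,c)][:4])
print(ctrl.sense()['time_s'])
```

```text
scene door_center [([249.9, 210.6], 0.76), ([275.9, 139.1], 0.73)]
scene door_socket [([249.3, 206.1], 0.8), ([278.9, 138.2], 0.6)]
scene door_socket_upper [([275.2, 139.2], 0.84), ([250.8, 211.9], 0.72)]
scene hinge_mark [([372.1, 277.0], 0.62)]
scene hinge_mark_upper [([368.1, 273.8], 0.88)]
scene front [([375.0, 274.1], 0.69)]
scene stand [([263.0, 226.9], 0.6)]
top door_center [([425.2, 175.0], 0.71), ([442.2, 327.8], 0.57), ([496.0, 172.0], 0.23)]
top door_socket [([444.2, 327.6], 0.69), ([424.7, 171.1], 0.67)]
top door_socket_upper [([443.8, 327.3], 0.58)]
top hinge_mark [([265.7, 128.0], 0.77), ([195.1, 125.5], 0.62)]
top hinge_mark_upper [([264.6, 127.4], 0.78)]
top front [([266.3, 128.7], 0.62), ([472.3, 258.8], 0.48)]
top stand [([409.6, 188.3], 0.6)]
0.85
```

Run:
```python
import cv2
a=cv2.imread('pics/top0.png')
for n,(x,y,w,h) in dict(hz=(205,80,110,90),dz=(390,130,60,90)).items():
    c=a[y:y+h,x:x+w]; s=min(780//w,590//h); cv2.imwrite(f'pics/{n}.png',cv2.resize(c,None,fx=s,fy=s,interpolation=cv2.INTER_CUBIC)); print(n,s)
```

```text
hz 6
dz 6
```

View pics/hz.png

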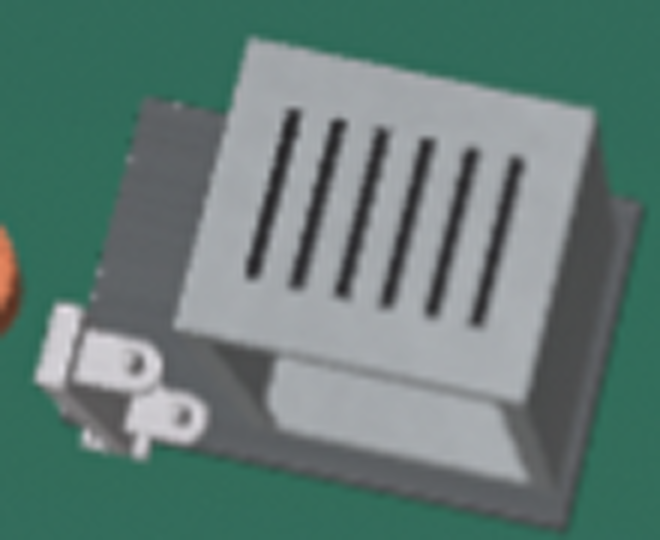

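View pics/dz.png

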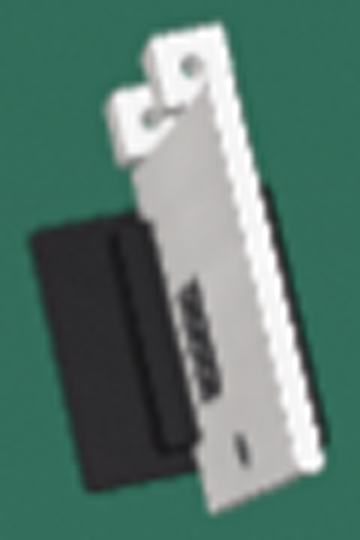

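```bash
cat >> h.py <<'E'
def ray(c,uv,cal=None):
    cal=cal or ctrl.get_calibration(c)
    K=np.array([[cal['fx'],0,cal['cx']],[0,cal['fy'],cal['cy']],[0,0,1]])
    d=np.array([(uv[0]-cal['cx'])/cal['fx'],(uv[1]-cal['cy'])/cal['fy']]); u=d.copy()
    for _ in range(20): u=d/(1+cal['k1']*(u@u))
    M=np.array(cal['world_to_cam']); Rm=M[:3,:3]; o=-Rm.T@M[:3,3]
    return o,Rm.T@np.array([u[0],u[1],1])
def atz(c,uv,z,cal=None):
    o,d=ray(c,uv,cal); return o+d*(z-o[2])/d[2]
def proj(p,cal):
    q=np.array(cal['world_to_cam'])@np.r_[p,1]; u=q[:2]/q[2]; u=u*(1+cal['k1']*(u@u)); return u*[cal['fx'],cal['fy']]+[cal['cx'],cal['cy']]
E
python3 - <<'E'
from h import *
f=lambda x,y,ox,oy:((x+.5)/6-.5+ox,(y+.5)/6-.5+oy)
for n,x,y,z in [('FL',175,328,180),('FR',522,402,180),('BL',250,38,180),('BR',595,110,180),('pu',137,362,146),('pl',185,415,56),('postNL',50,300,140)]:
    print(n,atz('top',f(x,y,205,80),z).round(1))
for n,x,y,z in [('bu',190,67,147),('bl',153,118,57),('edge far',212,85,182),('edge near R',323,463,182),('edge nearL',300,470,182)]:
    print(n,atz('top',f(x,y,390,130),z).round(1))
E
```

```text
FL [633.6 192.3 180. ]
FR [601.7  57.7 180. ]
BL [750.6 164.8 180. ]
BR [718.  29. 180.]
pu [629.4 214.7 146. ]
pl [629.2 214.1  56. ]
postNL [657.5 252.2 140. ]
bu [ 619.7 -247.8  147. ]
bl [ 620.4 -249.4   57. ]
edge far [ 603.5 -248.8  182. ]
edge near R [ 457.5 -284.8  182. ]
edge nearL [ 455.  -275.9  182. ]
```

Run:
```python
from h import *
s=ctrl.sense(); q=s['ee_rot']; T=R.from_quat([q[1],q[2],q[3],q[0]]).as_matrix(); print(T.round(3))
M=np.array(ctrl.get_calibration('wrist')['world_to_cam']); o=-M[:3,:3].T@M[:3,3]
print('cam in tool',(T.T@(o-s['eef_pos'])).round(1)); print('cam axes in tool (cols)\n',(T.T@M[:3,:3].T).round(3))
```

```text
[[ 0.935 -0.     0.355]
 [-0.355  0.     0.935]
 [-0.    -1.     0.   ]]
cam in tool [ -84.5 -142.8    0.4]
cam axes in tool (cols)
 [[ 0.     0.945  0.326]
 [-0.    -0.326  0.945]
 [ 1.    -0.     0.   ]]
```

```bash
cat >> h.py <<'E'
def tool():
    s=ctrl.sense(); q=s['ee_rot']; return s,R.from_quat([q[1],q[2],q[3],q[0]]).as_matrix()
def goal(p,yaw_deg):
    s,T=tool(); a=np.radians(yaw_deg); x=np.array([np.cos(a),np.sin(a),0]); y=np.array([0,0,-1.])
    G=np.c_[x,y,np.cross(x,y)]
    print('row',(T.T@(np.array(p)-s['eef_pos'])/10).round(2).tolist(),R.from_matrix(T.T@G).as_rotvec().round(4).tolist(),'t',s['time_s'],'F',s['force'].round(1))
E
python3 -c "
from h import *
goal([541.5,-263.8,235],-169)"
```

```text
row [59.99, -0.37, -57.95] [0.0, 2.5868, -0.0] t 0.85 F [-0.  -0.2  0.3]
```

```bash
python3 -m inch '[3,0,-2.9,0,0.12,0, 6,0,-5.8,0,0.25,0, 9,0,-8.7,0,0.37,0, 12,0,-11.6,0,0.49,0, 15,0,-14.5,0,0.62,0, 18,0,-17.4,0,0.74,0, 21,0,-20.3,0,0.86,0, 24,0,-23.2,0,0.98,0]' -1
python3 -c "
from h import *
goal([541.5,-263.8,235],-169)"
```

```text
time_s: 1.52
eef_pos: [328.5, 187.3, 231.6]
ee_rot: [0.553, -0.552, 0.441, -0.442]
force: [0.6, 0.6, -0.1]
grip_width: 1.001
row [48.7, -0.33, 10.83] [-0.0007, 1.6012, -0.0007] t 1.5167 F [ 0.6  0.6 -0.1]
```

```bash
python3 -m inch '[48.7,-0.3,10.8,0,1.6,0, 48.7,-0.3,10.8,0,1.6,0, 48.7,-0.3,10.8,0,1.6,0, 48.7,-0.3,10.8,0,1.6,0, 48.7,-0.3,10.8,0,1.6,0, 48.7,-0.3,10.8,0,1.6,0, 48.7,-0.3,10.8,0,1.6,0, 48.7,-0.3,10.8,0,1.6,0]' -1
python3 -c "
from h import *
goal([541.5,-263.8,235],-169)"
```

```text
time_s: 2.18
eef_pos: [472.5, -113.7, 233.4]
ee_rot: [-0.273, 0.273, -0.652, 0.652]
force: [0.2, 0.3, -0.3]
grip_width: 1.0
row [5.83, -0.16, 15.45] [-0.0002, 0.6001, -0.0003] t 2.1833 F [ 0.2  0.3 -0.3]
```

```bash
python3 -m inch '[5.8,-0.2,15.4,0,0.6,0, 5.8,-0.2,15.4,0,0.6,0, 5.8,-0.2,15.4,0,0.6,0, 5.8,-0.2,15.4,0,0.6,0, 5.8,-0.2,15.4,0,0.6,0, 5.8,-0.2,15.4,0,0.6,0, 5.8,-0.2,15.4,0,0.6,0]' -1
python3 - <<'E'
from h import *
goal([541.5,-263.8,235],-169)
cal=ctrl.get_calibration('wrist'); snap('wrist','w1.png'); np.save('cal1.npy',cal,allow_pickle=True)
for p in [(620,-248.6,147),(531.1,-265.8,182),(603.5,-248.8,182),(456.2,-280.3,182)]: print(proj(np.array(p),cal).round(1))
E
```

```text
time_s: 2.77
eef_pos: [541.8, -260.2, 235.1]
ee_rot: [0.071, -0.071, 0.704, -0.703]
force: [-0.0, -0.6, -0.4]
grip_width: 0.998
row [0.1, 0.01, 0.35] [0.0006, 0.0099, 0.0003] t 2.7667 F [-0.  -0.6 -0.4]
[324.3 103.8]
[323.1 239.2]
[320.3 132.1]
[321.4 325.9]
```

View pics/w1.png

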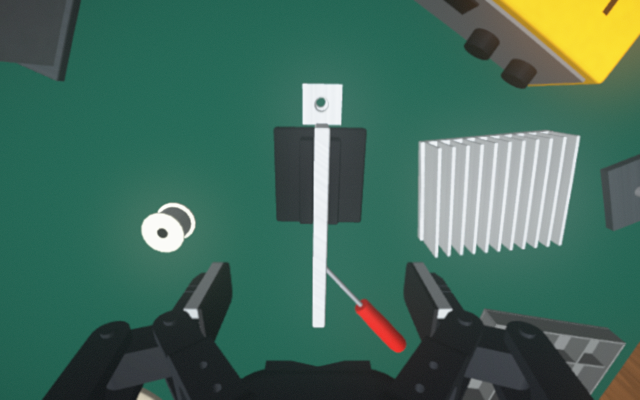

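Run:
```python
from h import *
cal=np.load('cal1.npy',allow_pickle=True).item()
im=cv2.imread('pics/w1.png'); g=cv2.cvtColor(im,cv2.COLOR_BGR2GRAY)
P=[]
for r in range(135,325,10):
    row=im[r,300:345].min(axis=1).astype(int); j=np.where(row>200)[0]+300
    p=atz('wrist',(j.mean(),r),182,cal); P.append(p); 
P=np.array(P); vx=cv2.fitLine(P[:,:2].astype(np.float32),cv2.DIST_L2,0,.01,.01).ravel()
print('line',vx,np.degrees(np.arctan2(vx[1],vx[0])))
print('bore',atz('wrist',(321.2,103.5),147,cal),'near edge',atz('wrist',(318.5,327.5),182,cal), 'far', atz('wrist',(321.5,125),182,cal))
goal([541.5,-263.8,235],-169)
```

```text
line [ 9.8272365e-01  1.8507902e-01  5.3862878e+02 -2.6179895e+02] 10.665738
bore [ 619.7723965  -246.33950106  147.        ] near edge [ 454.21990302 -278.32511492  182.        ] far [ 607.91243368 -248.63357643  182.        ]
row [0.11, 0.05, 0.4] [0.0002, 0.0107, -0.0] t 2.8167 F [ 0.5 -0.3  0.4]
```

```bash
python3 -c "
from h import *
goal([541.5,-262,150],-169.3)"
```

```text
row [0.07, 8.55, 0.22] [0.0002, 0.0159, -0.0] t 2.8167 F [ 0.5 -0.3  0.4]
```

```bash
python3 -m inch '[0.07,3,0.22,0,0.016,0, 0.07,6,0.22,0,0.016,0, 0.07,7.5,0.22,0,0.016,0, 0.07,8.3,0.22,0,0.016,0, 0.07,8.55,0.22,0,0.016,0, 0.07,8.55,0.22,0,0.016,0]' -1
python3 - <<'E'
from h import *
goal([541.5,-262,150],-169.3)
snap('wrist','w2.png')
E
```

```text
time_s: 3.32
eef_pos: [541.9, -262.4, 150.6]
ee_rot: [-0.065, 0.065, -0.704, 0.704]
force: [0.0, 0.8, 0.3]
grip_width: 1.0
row [0.03, 0.06, -0.04] [-0.0007, -0.0021, -0.0006] t 3.3167 F [0.  0.8 0.3]
```

View pics/w2.png

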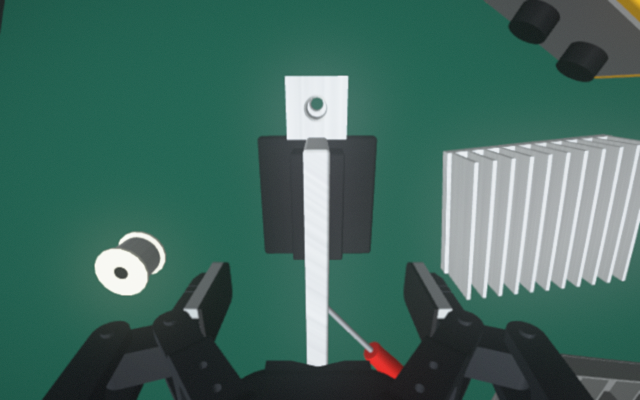

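```bash
python3 -m inch '[0,0,0,0,0,0, 0,0,0,0,0,0, 0,0,0,0,0,0, 0,0,0,0,0,0, 0,0,0,0,0,0, 0,0,0,0,0,0, 0,0,0,0,0,0, 0,0,0,0,0,0]' 1 70
```

```text
time_s: 4.03
eef_pos: [541.8, -262.9, 150.0]
ee_rot: [-0.065, 0.064, -0.704, 0.704]
force: [1.4, 0.0, 1.7]
grip_width: 0.103
```

```bash
python3 -m inch '[0,0,0,0,0,0, 0,0,0,0,0,0, 0,-1,0,0,0,0, 0,-2,0,0,0,0, 0,-3,0,0,0,0, 0,-4,0,0,0,0]'
python3 - <<'E'
from h import *
snap('wrist','w3.png')
print(ctrl.sense())
E
```

```text
time_s: 4.53
eef_pos: [541.7, -262.8, 191.0]
ee_rot: [-0.065, 0.065, -0.704, 0.704]
force: [0.1, 0.8, -4.2]
grip_width: 0.103
{'time_s': 4.5833, 'joints': array([-6.46018319e-01,  5.11463448e-01,  1.30767320e+00, -3.07278803e-05,
        1.31869629e+00,  7.41921356e-01]), 'dq': array([-3.10066959e-04,  2.40260134e-03,  1.04439642e-02, -3.03256810e-04,
       -5.95700669e-02,  7.23419661e-05]), 'tau': array([-3.45595144e-01, -4.45606005e+01, -2.23861295e+01, -4.68037231e-02,
        2.22049153e-02,  2.22688327e-04]), 'eef_pos': array([ 542.31497836, -263.23235213,  193.22812585]), 'ee_rot': array([-0.06553895,  0.0635853 , -0.70325036,  0.70505353]), 'force': array([ 1.08345023,  0.65063659, -1.09609157]), 'wrist_torque': array([-0.10113766, -0.13389455, -0.04547651]), 'grip_width': 0.10855029610633901}
```

View pics/w3.png

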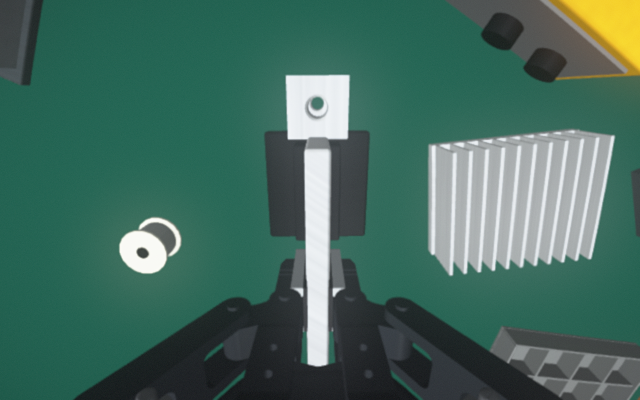

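```bash
python3 -m inch '[1,-1.5,0,0,0,0, 3,-3,0,0,0,0, 5.5,-4.5,0,0,0,0, 8,-5,0,0,0,0, 10,-5,0,0,0,0, 11,-5,0,0,0,0, 11,-5,0,0,0,0]'
python3 - <<'E'
from h import *
goal([440,0,243],-181.3)
goal([454.4,255.7,243],-193.3)
E
```

```text
time_s: 5.17
eef_pos: [432.3, -283.1, 240.2]
ee_rot: [-0.064, 0.064, -0.704, 0.704]
force: [0.6, -0.0, -4.3]
grip_width: 0.106
row [-5.86, -0.28, -27.71] [-0.0003, 0.2039, 0.0001] t 5.1667 F [ 0.6 -0.  -4.3]
row [-11.88, -0.29, -52.6] [-0.0003, 0.4133, 0.0001] t 5.1667 F [ 0.6 -0.  -4.3]
```

```bash
python3 -m inch '[-0.2,-0.3,-1,0,0.01,0, -0.7,-0.3,-3,0,0.03,0, -1.5,-0.3,-6,0,0.06,0, -2.3,-0.3,-9.5,0,0.08,0, -3.1,-0.3,-13,0,0.11,0, -3.9,-0.3,-16.5,0,0.14,0, -4.6,-0.3,-20,0,0.17,0, -5.4,-0.3,-23.5,0,0.2,0]'
python3 - <<'E'
from h import *
goal([454.4,255.7,243],-193.3)
E
```

```text
time_s: 5.83
eef_pos: [444.0, -39.0, 243.0]
ee_rot: [-0.006, 0.007, 0.707, -0.707]
force: [1.1, 0.4, -3.3]
grip_width: 0.102
row [-0.5, 0.01, -29.48] [0.0005, 0.2138, -0.0003] t 5.8333 F [ 1.1  0.4 -3.3]
```

```bash
python3 -m inch '[-0.1,0,-4,0,0.03,0, -0.2,0,-8,0,0.06,0, -0.3,0,-12,0,0.09,0, -0.4,0,-16,0,0.12,0, -0.5,0,-20,0,0.15,0, -0.5,0,-23.5,0,0.18,0, -0.5,0,-26,0,0.2,0, -0.5,0,-28,0,0.214,0]'
python3 - <<'E'
from h import *
goal([454.4,255.7,243],-193.3)
E
```

```text
time_s: 6.5
eef_pos: [452.9, 241.8, 242.7]
ee_rot: [-0.081, 0.081, 0.703, -0.702]
force: [0.4, -0.6, -4.4]
grip_width: 0.105
row [0.17, -0.03, -1.39] [0.0006, 0.0025, 0.0006] t 6.5 F [ 0.4 -0.6 -4.4]
```

```bash
python3 -m inch '[0,2,0,0,0,0, 0,3,0,0,0,0, 0,3,0,0,0,0, 0,3,0,0,0,0]'
python3 - <<'E'
from h import *
goal([454.4,255.7,213],-193.3)
cal=ctrl.get_calibration('wrist'); snap('wrist','w4.png'); np.save('cal4.npy',cal,allow_pickle=True)
E
```

```text
time_s: 6.83
eef_pos: [453.4, 238.1, 212.6]
ee_rot: [0.082, -0.081, -0.702, 0.703]
force: [0.9, 0.5, -3.4]
grip_width: 0.107
row [0.31, -0.04, -1.73] [-0.0006, 0.0008, 0.0013] t 6.8333 F [ 0.9  0.5 -3.4]
```

View pics/w4.png

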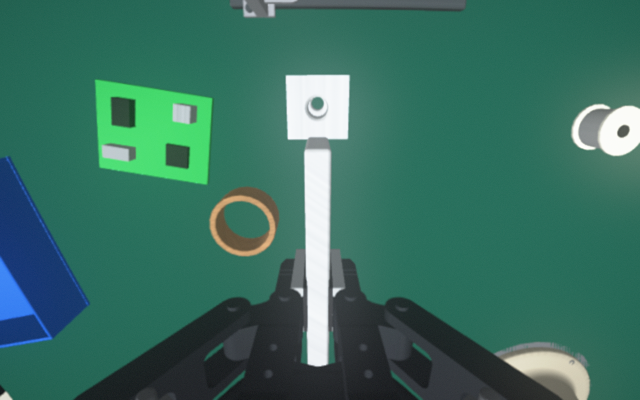

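```bash
python3 -m inch '[-1,0,-0.5,0,0,0, -2.5,0,-1,0,0,0, -4,0,-1.5,0,0,0, -4.7,0,-1.7,0,0,0, -4.7,0,-1.7,0,0,0, -4.7,0,-1.7,0,0,0]'
python3 - <<'E'
from h import *
cal=ctrl.get_calibration('wrist'); s=ctrl.sense(); print(s['eef_pos'],s['time_s']); snap('wrist','w5.png'); np.save('cal5.npy',cal,allow_pickle=True)
snap('top','t5.png')
E
```

```text
time_s: 7.38
eef_pos: [503.1, 243.5, 213.0]
ee_rot: [0.082, -0.082, -0.702, 0.702]
force: [-0.2, -0.5, -4.0]
grip_width: 0.105
[503.13624318 243.52416504 212.99520939] 7.3833
```

View pics/w5.png

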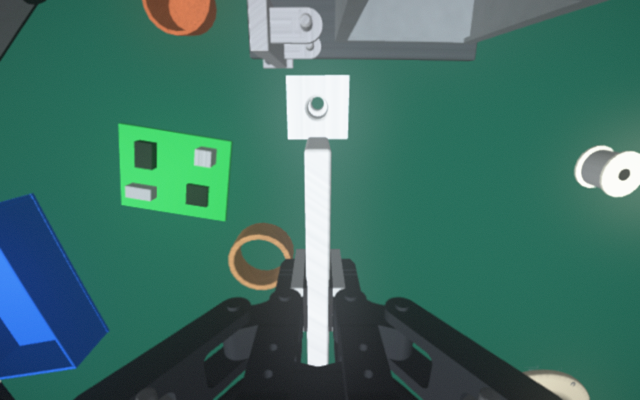

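View pics/t5.png

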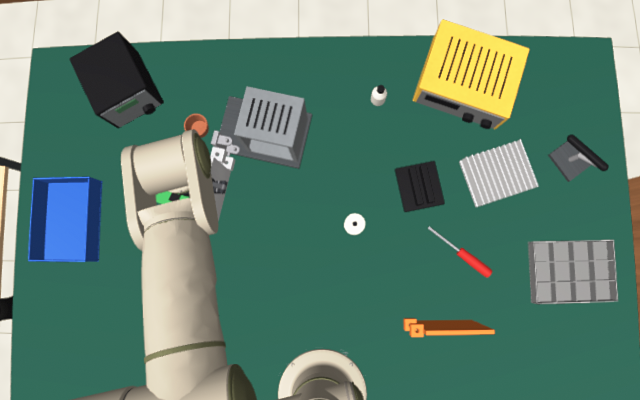

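Run:
```python
import cv2
a=cv2.imread('pics/w5.png'); c=a[0:120,235:365]; cv2.imwrite('pics/w5z.png',cv2.resize(c,None,fx=5,fy=5,interpolation=cv2.INTER_CUBIC))
```

```text
(no output)
```

View pics/w5z.png

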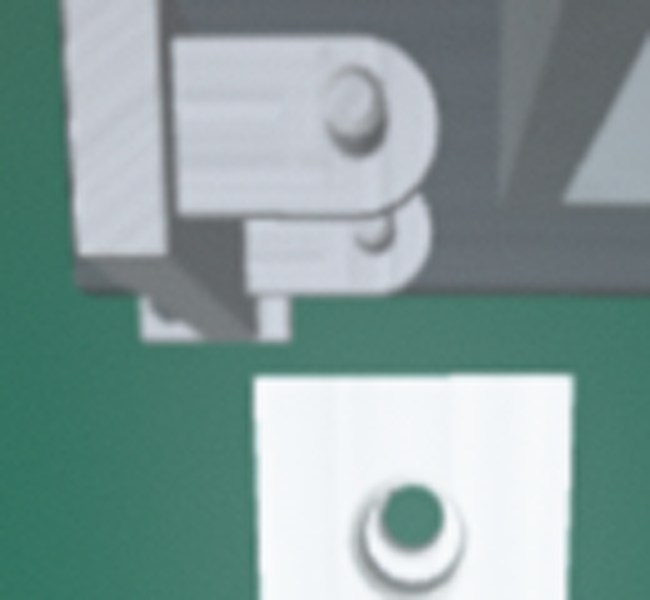

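Run:
```python
from h import *
cal=np.load('cal5.npy',allow_pickle=True).item()
pt=atz('wrist',(304.9,19.8),146,cal); b=atz('wrist',(317.1,106.5),210,cal); b2=atz('wrist',(317.4,103.2),185,cal)
pb=atz('wrist',(306.8,25.4),131,cal)
pl=atz('wrist',((375+.5)/5-.5+235,(228+.5)/5-.5),56,cal)
print(pt,pb,pl,b,b2)
# bracket end & edges
for c in [(172,38),(180,215)]: print('br',atz('wrist',((c[0]+.5)/5-.5+235,(c[1]+.5)/5-.5),130,cal))
s,T=tool(); d=pt-b
print('delta tool',(T.T@np.r_[d[:2],0]).round(1), (T.T@np.r_[(pl-b2)[:2],0]).round(1)); print(T.round(4), s['eef_pos'])
# housing base front edge angle
e=[atz('wrist',u,0,cal)[:2] for u in ((330,58),(470,60))]; print(e)
```

```text
[630.19754835 221.86977854 146.        ] [629.90712252 221.26596283 131.        ] [628.77864033 221.56431208  56.        ] [580.76649046 225.83303969 210.        ] [581.61332197 225.50859346 185.        ]
br [646.29090367 242.5475775  130.        ]
br [625.6643628  247.26049691 130.        ]
delta tool [-49.   -0.   -7.5] [-46.8  -0.   -7. ]
[[-9.734e-01 -2.000e-04 -2.292e-01]
 [ 2.292e-01  0.000e+00 -9.734e-01]
 [ 2.000e-04 -1.000e+00  0.000e+00]] [502.72323628 243.70333745 213.0492496 ]
[array([619.75483951, 202.81631698]), array([584.6277121 ,  55.88405227])]
```

Run:
```python
import cv2
a=cv2.imread('pics/t5.png'); c=a[115:215,190:260]; cv2.imwrite('pics/t5z.png',cv2.resize(c,None,fx=6,fy=6,interpolation=cv2.INTER_CUBIC))
```

```text
(no output)
```

View pics/t5z.png

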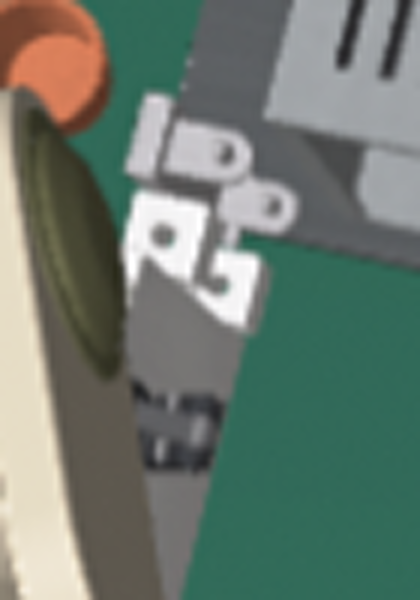

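Run:
```python
from h import *
f=lambda x,y:((x+.5)/6-.5+190,(y+.5)/6-.5+115)
pu=atz('top',f(227,153),146);pl=atz('top',f(273,205),56);bu=atz('top',f(164,236),210);bl=atz('top',f(219,285),120)
print(pu,pl,bu,bl)
_,T=tool()
for d in (pu-bu,pl-bl): print((T.T@np.r_[d[:2],0]).round(1))
print(ctrl.sense()['time_s'])
```

```text
[628.97342672 214.72009516 146.        ] [629.2663259  214.96928357  56.        ] [580.66699579 223.21321064 210.        ] [580.80745662 222.99775367 120.        ]
[-49.   -0.   -2.8]
[-49.   -0.   -3.3]
7.4833
```

```bash
python3 -m inch '[-0.8,0.6,-0.2,0,0,0, -1.6,1.3,-0.4,0,0,0, -2.2,2,-0.5,0,0,0, -2.2,2,-0.5,0,0,0, -2.2,2,-0.5,0,0,0]'
python3 - <<'E'
from h import *
cal=ctrl.get_calibration('wrist'); s=ctrl.sense(); print(s['eef_pos'],s['time_s']); im=snap('wrist','w6.png'); np.save('cal6.npy',cal,allow_pickle=True)
snap('top','t6.png')
c=cv2.cvtColor(im,cv2.COLOR_RGB2BGR)[0:120,235:365]; cv2.imwrite('pics/w6z.png',cv2.resize(c,None,fx=5,fy=5,interpolation=cv2.INTER_CUBIC))
c=cv2.imread('pics/t6.png')[115:215,190:260]; cv2.imwrite('pics/t6z.png',cv2.resize(c,None,fx=6,fy=6,interpolation=cv2.INTER_CUBIC))
E
```

```text
time_s: 7.9
eef_pos: [525.9, 243.4, 191.8]
ee_rot: [0.082, -0.081, -0.702, 0.703]
force: [0.5, -0.0, -3.8]
grip_width: 0.103
[525.86617295 243.40107201 191.78880428] 7.9
```

View pics/w6z.png

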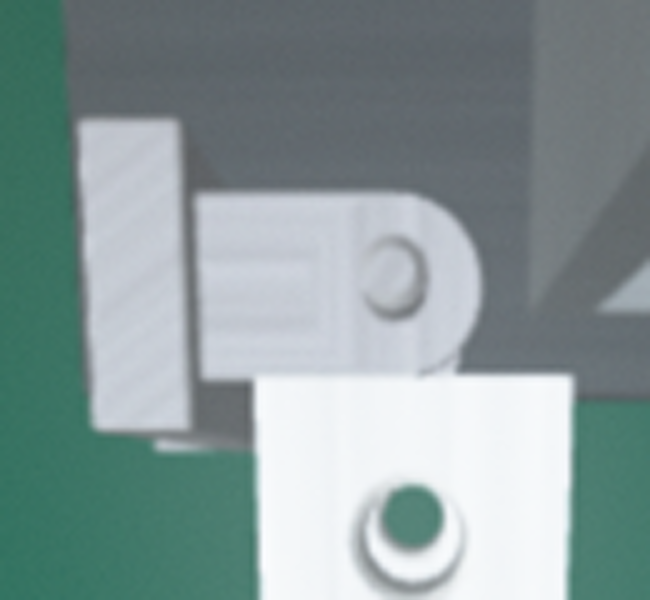

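View pics/t6z.png

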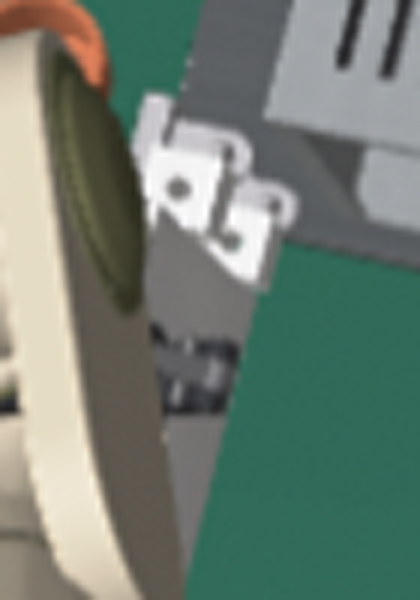

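Run:
```python
from h import *
f=lambda x,y:((x+.5)/6-.5+190,(y+.5)/6-.5+115)
g=lambda x,y:((x+.5)/5-.5+235,(y+.5)/5-.5)
cal=np.load('cal6.npy',allow_pickle=True).item()
_,T=tool()
pt=atz('wrist',g(391,276),146,cal); b=atz('wrist',g(410,535),188.5,cal); bm=atz('wrist',g(412,516),163.5,cal)
print('wrist',pt,b,bm,(T.T@np.r_[(pt-b)[:2],0]).round(1),(T.T@np.r_[(pt-bm)[:2],0]).round(1))
pu=atz('top',f(227,153),146);pl=atz('top',f(273,205),56);bu=atz('top',f(179,188),188.5);bl=atz('top',f(231,241),98.5)
for d in (pu-bu,pl-bl): print('top',d.round(1),(T.T@np.r_[d[:2],0]).round(1))
```

```text
wrist [630.03824311 221.98342979 146.        ] [603.51523143 225.96725617 188.5       ] [604.5626205  225.55916601 163.5       ] [-26.7  -0.   -2.2] [-25.6  -0.   -2.4]
top [ 24.6  -8.5 -42.5] [-25.9  -0.    2.7]
top [ 25.3  -8.3 -42.5] [-26.6  -0.    2.3]
```

```bash
python3 -m inch '[-1,0,0,0,0,0, -2,0,0,0,0,0, -2.6,0,0,0,0,0, -2.6,0.7,0,0,0,0, -2.6,1.2,0,0,0,0, -2.6,1.2,0,0,0,0, -2.6,1.2,0,0,0,0]'
python3 - <<'E'
from h import *
s=ctrl.sense(); print(s['eef_pos'],s['time_s'],s['force'],s['wrist_torque'])
cal=ctrl.get_calibration('wrist');im=snap('wrist','w7.png'); np.save('cal7.npy',cal,allow_pickle=True)
snap('top','t7.png');snap('scene','s7.png')
c=cv2.cvtColor(im,cv2.COLOR_RGB2BGR)[0:120,235:365]; cv2.imwrite('pics/w7z.png',cv2.resize(c,None,fx=5,fy=5,interpolation=cv2.INTER_CUBIC))
c=cv2.imread('pics/s7.png')[220:320,350:450]; cv2.imwrite('pics/s7z.png',cv2.resize(c,None,fx=6,fy=6,interpolation=cv2.INTER_CUBIC))
E
```

```text
time_s: 8.58
eef_pos: [550.6, 237.8, 180.3]
ee_rot: [0.082, -0.081, -0.702, 0.703]
force: [-1.0, 0.7, -3.7]
grip_width: 0.105
[550.5575245  237.76572835 180.27994354] 8.5833 [-0.99997007  0.6622299  -3.65512905] [ 0.03622558 -0.01191237 -0.0194081 ]
```

View pics/w7z.png

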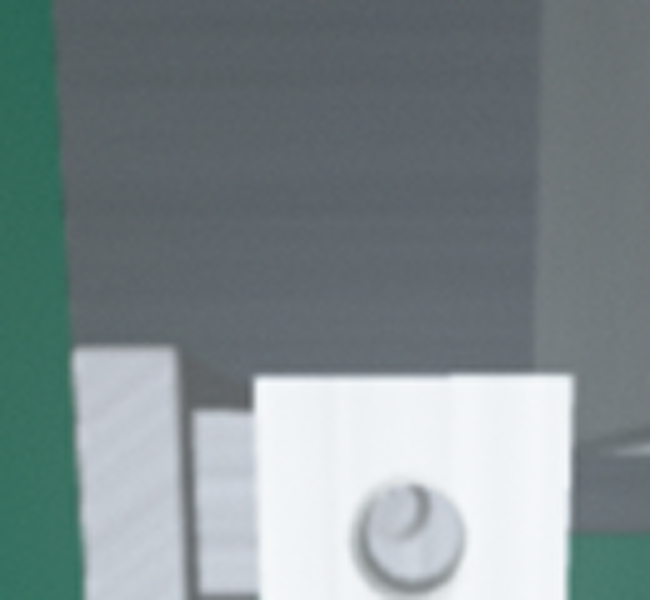

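View pics/s7z.png

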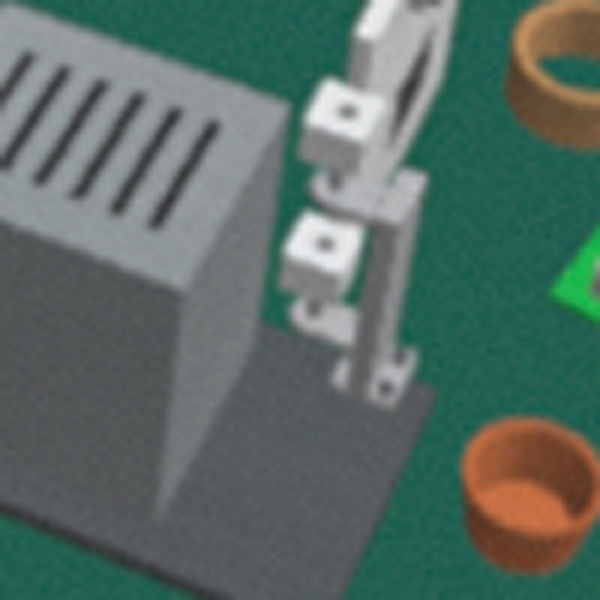

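```bash
python3 -m inch '[0,0,-0.1,0,0,0, 0,0,-0.2,0,0,0, 0,0.2,-0.2,0,0,0, 0,0.2,-0.2,0,0,0]'
python3 - <<'E'
from h import *
s=ctrl.sense(); print(s['eef_pos'],s['time_s'],s['force'],s['wrist_torque'])
im=snap('wrist','w8.png')
c=cv2.cvtColor(im,cv2.COLOR_RGB2BGR)[85:125,290:345]; cv2.imwrite('pics/w8z.png',cv2.resize(c,None,fx=14,fy=14,interpolation=cv2.INTER_CUBIC))
E
```

```text
time_s: 9.07
eef_pos: [551.5, 239.6, 178.4]
ee_rot: [0.082, -0.081, -0.702, 0.702]
force: [0.2, 0.2, -5.1]
grip_width: 0.103
[551.51682643 239.63978862 178.40980775] 9.0667 [ 0.1965157   0.22877812 -5.14599774] [0.03087243 0.04668868 0.02999471]
```

View pics/w8z.png

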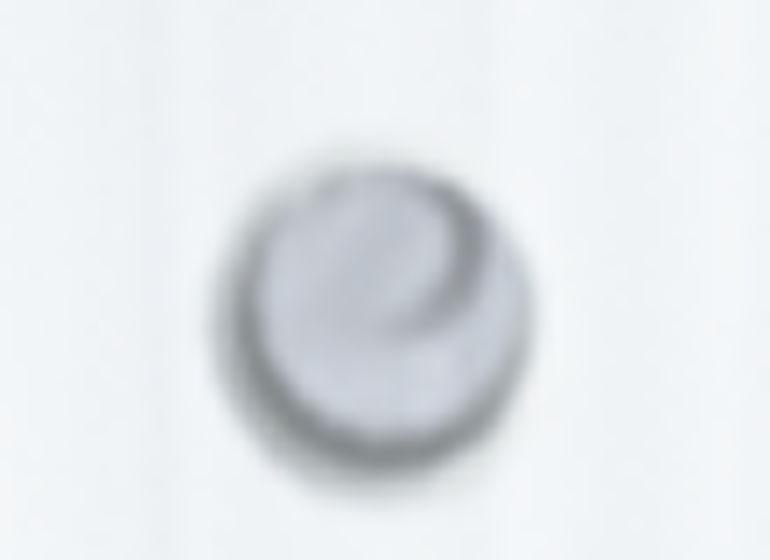

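```bash
python3 -m inch '[0,0.2,0,0,0,0, 0,0.4,0,0,0,0, 0,0.6,0,0,0,0, 0,0.7,0,0,0,0, 0,0.7,0,0,0,0]'; python3 -c "
from h import *
s=ctrl.sense(); print(s['force'],s['wrist_torque'],s['eef_pos'])"
```

```text
time_s: 9.53
eef_pos: [551.9, 239.5, 171.6]
ee_rot: [0.081, -0.082, -0.702, 0.702]
force: [2.2, -0.9, -5.1]
grip_width: 0.105
[ 2.1570226  -0.85694203 -5.06245743] [-0.06272472 -0.44351245 -0.01273595] [551.94116523 239.49824397 171.63687665]
```

```bash
python3 -m inch '[-0.05,0,0,0,0,0, -0.05,0.1,0,0,0,0, -0.05,0.2,0,0,0,0, -0.05,0.3,0,0,0,0, -0.05,0.3,0,0,0,0]'; python3 -c "
from h import *
s=ctrl.sense(); print(s['force'],s['wrist_torque'],s['eef_pos'])"
```

```text
time_s: 9.95
eef_pos: [552.2, 239.4, 168.6]
ee_rot: [0.082, -0.082, -0.702, 0.702]
force: [1.3, 0.1, -3.8]
grip_width: 0.106
[ 1.30594993  0.12715071 -3.84708605] [ 0.00150684 -0.2955234   0.02406583] [552.1938682  239.44685119 168.64719183]
```

```bash
python3 -m inch '[-0.03,0.1,0,0,0,0, -0.03,0.2,0,0,0,0, -0.03,0.3,0,0,0,0, -0.03,0.4,0,0,0,0, -0.03,0.5,0,0,0,0, -0.03,0.5,0,0,0,0]'; python3 -c "
from h import *
s=ctrl.sense(); print(s['force'],s['wrist_torque'],s['eef_pos'])"
```

```text
time_s: 10.45
eef_pos: [552.3, 239.4, 163.5]
ee_rot: [0.082, -0.081, -0.702, 0.702]
force: [1.0, -1.1, -5.3]
grip_width: 0.107
[ 1.04021898 -1.0607534  -5.26614683] [-0.03216863 -0.15489381  0.04042632] [552.3498078  239.39469187 163.54648077]
```

```bash
python3 -m inch '[-0.01,0.1,0,0,0,0, -0.02,0.2,0,0,0,0, -0.02,0.3,0,0,0,0, -0.02,0.35,0,0,0,0, -0.02,0.4,0,0,0,0, -0.02,0.4,0,0,0,0]'
python3 - <<'E'
from h import *
s=ctrl.sense(); print(s['force'],s['wrist_torque'],s['eef_pos'])
im=snap('scene','s9.png')
c=cv2.cvtColor(im,cv2.COLOR_RGB2BGR)[220:320,350:450]; cv2.imwrite('pics/s9z.png',cv2.resize(c,None,fx=6,fy=6,interpolation=cv2.INTER_CUBIC))
E
```

```text
time_s: 10.95
eef_pos: [552.6, 239.4, 159.7]
ee_rot: [0.082, -0.082, -0.702, 0.702]
force: [0.3, 0.3, -4.2]
grip_width: 0.107
[ 0.26822826  0.30419253 -4.16868265] [0.02060259 0.00053102 0.0409859 ] [552.59312777 239.35947024 159.70074144]
```

View pics/s9z.png

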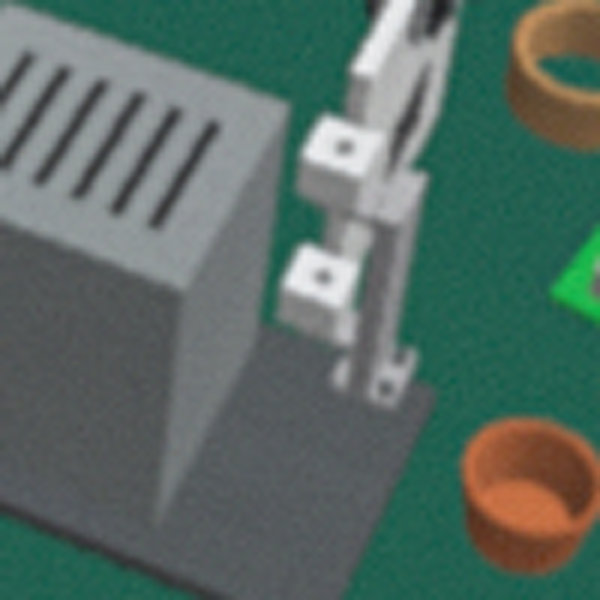

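```bash
python3 -m inch '[0,0.05,0,0,0,0, 0,0.1,0,0,0,0, 0,0.12,0,0,0,0, 0,0.12,0,0,0,0]'; python3 -c "
from h import *
s=ctrl.sense(); print(s['force'],s['wrist_torque'],s['eef_pos'])"
```

```text
time_s: 11.33
eef_pos: [552.6, 239.3, 158.5]
ee_rot: [0.082, -0.082, -0.702, 0.702]
force: [1.1, -0.3, -4.0]
grip_width: 0.107
[ 1.12916677 -0.25208578 -3.96142897] [-0.03060486  0.00755673  0.02451656] [552.60185986 239.34484036 158.50777345]
```

```bash
python3 -m inch '[0,0.05,0,0,0,0, 0,0.1,0,0,0,0, 0,0.1,0,0,0,0]'; python3 -c "
from h import *
s=ctrl.sense(); print(s['force'],s['wrist_torque'],s['eef_pos'])"
```

```text
time_s: 11.58
eef_pos: [552.7, 239.4, 157.9]
ee_rot: [-0.081, 0.082, 0.702, -0.702]
force: [-1.4, 0.5, -1.1]
grip_width: 0.104
[-1.43832128  0.51608847 -1.07595816] [ 0.02659472  0.11130197 -0.00540804] [552.72894673 239.40161827 157.88711335]
```

```bash
python3 -m inch '[0,0.02,0,0,0,0, 0,0.02,0,0,0,0, 0,0.02,0,0,0,0]' 1 30; python3 -m inch '[0,0,0,0,0,0, 0,0,0,0,0,0, 0,0,0,0,0,0, 0,0,0,0,0,0, 0,0,0,0,0,0]' 0.2 20
python3 - <<'E'
from h import *
s=ctrl.sense(); print(s['force'],s['wrist_torque'],s['eef_pos'])
snap('wrist','w10.png')
im=snap('scene','s10.png')
c=cv2.cvtColor(im,cv2.COLOR_RGB2BGR)[220:320,350:450]; cv2.imwrite('pics/s10z.png',cv2.resize(c,None,fx=6,fy=6,interpolation=cv2.INTER_CUBIC))
E
```

```text
time_s: 11.83
eef_pos: [552.7, 239.4, 157.8]
ee_rot: [-0.081, 0.082, 0.702, -0.702]
force: [-2.6, 0.4, 1.0]
grip_width: 0.104
time_s: 12.25
eef_pos: [552.7, 239.3, 157.4]
ee_rot: [-0.082, 0.082, 0.702, -0.702]
force: [-0.8, -1.3, -0.6]
grip_width: 0.398
[-0.78534214 -1.27632355 -0.55132658] [-0.001292   -0.0110253   0.01144971] [552.72897886 239.33119841 157.40855662]
```

View pics/s10z.png

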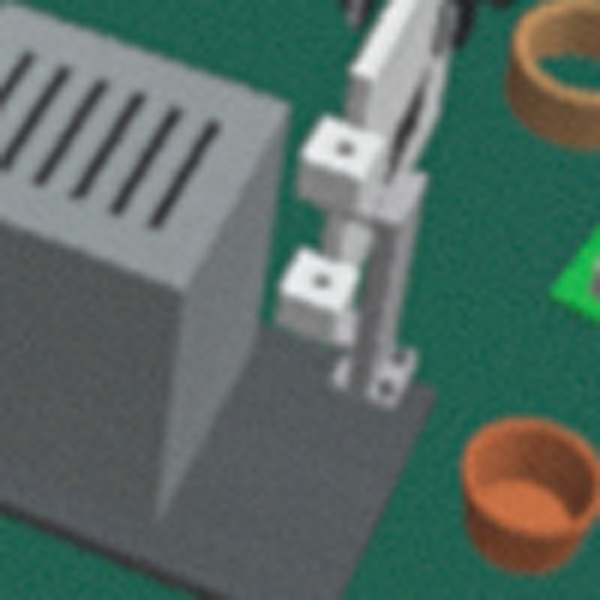

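View pics/w10.png

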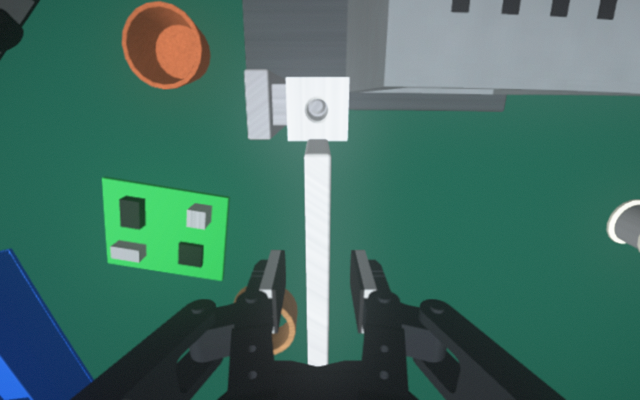

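```bash
python3 -m inch '[0,-1,0,0,0,0, 0,-3,0,0,0,0, 0,-5,0,0,0,0, 0,-6,0,0,0,0, 0,-6,0,0,0,0, 1,-6,-1.5,0,0,0, 2,-6,-3,0,0,0, 3,-6,-4.5,0,0,0]'; python3 -m inch '[0,0,0,0,0,0, 0,0,0,0,0,0, 0,0,0,0,0,0, 0,2,0,0,0,0, 0,4,0,0,0,0, 0,5.2,0,0,0,0, 0,5.2,0,0,0,0]' 1
python3 - <<'E'
from h import *
s,T=tool(); print(s['force'],s['wrist_torque'],s['eef_pos']); print(T[:,0])
snap('wrist','w11.png'); snap('scene','s11.png')
E
```

```text
time_s: 13.02
eef_pos: [533.2, 290.4, 216.4]
ee_rot: [0.082, -0.081, -0.702, 0.703]
force: [0.2, -0.3, -0.1]
grip_width: 0.397
time_s: 13.6
eef_pos: [532.9, 288.7, 162.4]
ee_rot: [0.084, -0.08, -0.702, 0.703]
force: [-0.6, 0.3, -0.4]
grip_width: -0.002
[-0.59297636  0.31742112 -0.37622083] [ 0.00433398  0.03594238 -0.03344603] [532.94238004 288.68280544 162.39965972]
[-0.9731047   0.23031942  0.00449578]
```

View pics/w11.png

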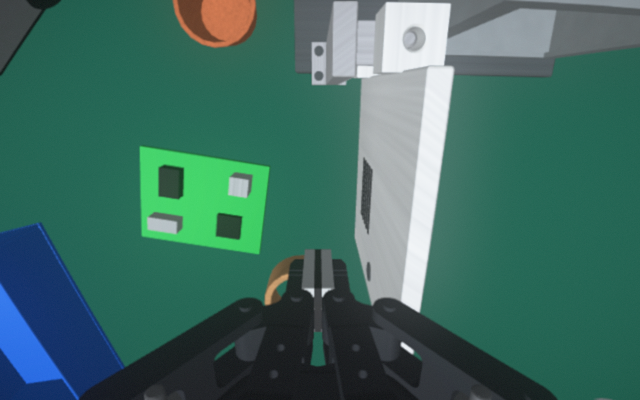

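View pics/s11.png

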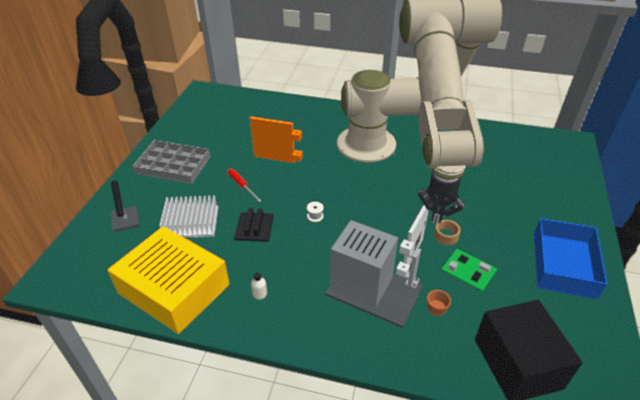

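```bash
cat >> h.py <<'E'
H=np.array([630.2,221.1]); A0=np.radians(-13.3)
def swing(seq,z=170,r=110):
    s,T=tool(); out=[]
    for phi,c in seq:
        a=A0+np.radians(phi); x=np.array([np.cos(a),np.sin(a)]); y=np.array([-x[1],x[0]])
        p=np.r_[H-r*x+c*y,z]
        tx=np.r_[-x,0]; ty=np.array([0,0,-1.]); G=np.c_[tx,ty,np.cross(tx,ty)]
        d=T.T@(p-s['eef_pos'])/10; w=R.from_matrix(T.T@G).as_rotvec()
        out.append(','.join(f'{v:.2f}' for v in d)+f',0,{w[1]:.3f},0')
    print(', '.join(out)); 
    e=s['eef_pos'][:2]-H; xh=np.array([np.cos(A0),np.sin(A0)]); yh=np.array([-xh[1],xh[0]])
    print('t',s['time_s'],'F',s['force'].round(1),'tool az',np.degrees(np.arctan2(e@yh,-(e@xh))).round(1),'r',np.hypot(*e).round(1))
E
python3 -c "
from h import *
swing([(0,45),(0,40),(0,36),(0,32),(0,29),(0,26),(0,23),(0,21)])"
```

```text
0.08,-0.44,-0.06,0,0.000,0, 0.08,-0.44,0.44,0,0.000,0, 0.08,-0.44,0.84,0,0.000,0, 0.08,-0.44,1.24,0,0.000,0, 0.08,-0.44,1.54,0,0.000,0, 0.08,-0.44,1.84,0,0.000,0, 0.08,-0.44,2.14,0,0.000,0, 0.08,-0.44,2.34,0,0.000,0
t 13.7 F [-0.3 -0.3  0.9] tool az 22.1 r 117.9
```

```bash
python3 -m inch '[0.1,-0.4,0,0,0,0, 0.1,-0.4,0.4,0,0,0, 0.1,-0.4,0.8,0,0,0, 0.1,-0.4,1.2,0,0,0, 0.1,-0.4,1.5,0,0,0, 0.1,-0.4,1.8,0,0,0, 0.1,-0.4,2.1,0,0,0, 0.1,-0.4,2.3,0,0,0]'
python3 - <<'E'
from h import *
snap('wrist','w12.png')
swing([(2*i,20) for i in range(1,9)])
E
```

```text
time_s: 14.37
eef_pos: [527.4, 267.5, 169.4]
ee_rot: [0.082, -0.082, -0.702, 0.702]
force: [-0.1, 0.2, -0.4]
grip_width: 0.0
-0.00,-0.05,0.52,0,-0.034,0, 0.05,-0.05,0.91,0,-0.069,0, 0.09,-0.05,1.29,0,-0.104,0, 0.11,-0.05,1.68,0,-0.139,0, 0.12,-0.05,2.07,0,-0.174,0, 0.11,-0.05,2.46,0,-0.209,0, 0.09,-0.05,2.85,0,-0.244,0, 0.06,-0.05,3.24,0,-0.279,0
t 14.4167 F [ 0.  -0.5 -0.8] tool az 10.9 r 112.7
```

View pics/w12.png

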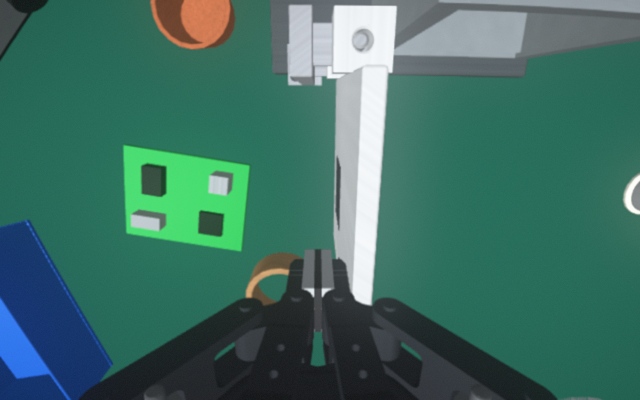

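```bash
python3 -m inch '[0,0,0.3,0,-0.03,0, 0,0,0.7,0,-0.06,0, 0.1,0,1.1,0,-0.1,0, 0.1,0,1.5,0,-0.13,0, 0.1,0,1.9,0,-0.17,0, 0.1,0,2.3,0,-0.2,0, 0.1,0,2.7,0,-0.24,0, 0.1,0,3.1,0,-0.27,0]'
python3 - <<'E'
from h import *
snap('wrist','w13.png')
swing([(16+2.5*i,20) for i in range(1,9)])
E
```

```text
time_s: 15.08
eef_pos: [519.4, 237.8, 169.4]
ee_rot: [0.014, -0.014, 0.707, -0.707]
force: [0.5, 0.1, 0.2]
grip_width: -0.004
0.07,-0.06,0.62,0,-0.049,0, 0.13,-0.06,1.10,0,-0.093,0, 0.16,-0.06,1.59,0,-0.136,0, 0.17,-0.06,2.08,0,-0.180,0, 0.16,-0.06,2.57,0,-0.223,0, 0.13,-0.06,3.05,0,-0.267,0, 0.07,-0.06,3.54,0,-0.311,0, 0.00,-0.06,4.02,0,-0.354,0
t 15.1333 F [-0.1  0.  -0.5] tool az -5.0 r 112.0
```

View pics/w13.png

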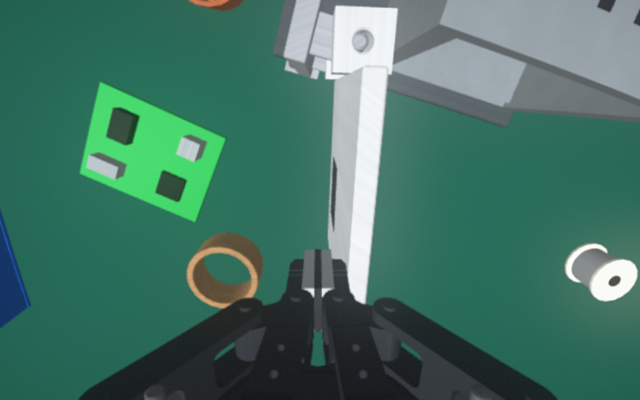

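```bash
python3 -m inch '[0.1,0,0.5,0,-0.04,0, 0.1,0,1,0,-0.08,0, 0.15,0,1.5,0,-0.125,0, 0.15,0,2,0,-0.17,0, 0.15,0,2.5,0,-0.215,0, 0.1,0,3,0,-0.26,0, 0.1,0,3.5,0,-0.305,0, 0,0,4,0,-0.35,0]'
python3 - <<'E'
from h import *
swing([(36+2.5*i,20) for i in range(1,9)])
E
```

```text
time_s: 15.8
eef_pos: [520.9, 197.9, 169.4]
ee_rot: [0.137, -0.137, 0.694, -0.694]
force: [-0.1, 0.0, -0.4]
grip_width: 0.001
0.10,-0.06,0.56,0,-0.049,0, 0.15,-0.06,1.04,0,-0.093,0, 0.18,-0.06,1.53,0,-0.137,0, 0.19,-0.06,2.02,0,-0.180,0, 0.18,-0.06,2.51,0,-0.224,0, 0.15,-0.06,2.99,0,-0.268,0, 0.10,-0.06,3.48,0,-0.311,0, 0.02,-0.06,3.96,0,-0.355,0
t 15.8 F [-0.1  0.  -0.4] tool az -25.3 r 111.7
```

```bash
python3 -m inch '[0.1,0,0.5,0,-0.04,0, 0.15,0,1,0,-0.085,0, 0.15,0,1.4,0,-0.12,0, 0.2,0,1.7,0,-0.15,0, 0.2,0,2,0,-0.18,0, 0.2,0,2.3,0,-0.2,0, 0.15,0,2.6,0,-0.23,0, 0.15,0,2.9,0,-0.26,0]'
python3 - <<'E'
from h import *
snap('wrist','w14.png');snap('top','t14.png')
swing([(51+1.5*i,20) for i in range(1,9)])
E
```

```text
time_s: 16.47
eef_pos: [530.7, 170.6, 169.4]
ee_rot: [0.226, -0.226, 0.67, -0.67]
force: [-0.6, 0.0, 0.0]
grip_width: 0.0
0.07,-0.06,0.36,0,-0.036,0, 0.11,-0.06,0.65,0,-0.062,0, 0.14,-0.06,0.94,0,-0.088,0, 0.17,-0.06,1.23,0,-0.115,0, 0.18,-0.06,1.53,0,-0.141,0, 0.19,-0.06,1.82,0,-0.167,0, 0.19,-0.06,2.11,0,-0.193,0, 0.18,-0.06,2.40,0,-0.219,0
t 16.5667 F [-1.4  0.9 -0.1] tool az -40.3 r 111.6
```

View pics/w14.png

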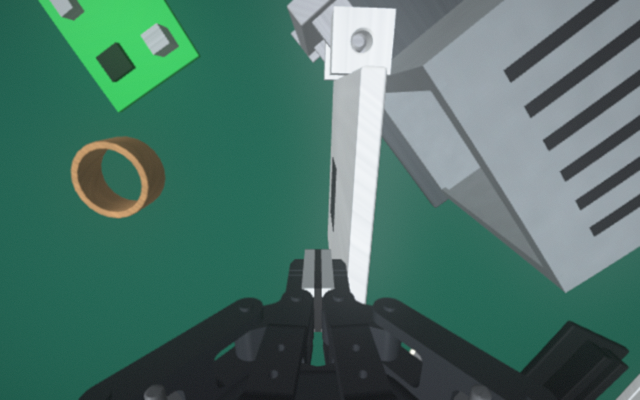

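```bash
python3 -m inch '[0.1,0,0.3,0,-0.03,0, 0.1,0,0.6,0,-0.06,0, 0.15,0,0.9,0,-0.09,0, 0.15,0,1.2,0,-0.115,0, 0.2,0,1.5,0,-0.14,0, 0.2,0,1.8,0,-0.165,0, 0.2,0,2.1,0,-0.19,0, 0.2,0,2.4,0,-0.22,0]'
python3 - <<'E'
from h import *
swing([(63+1.5*i,20) for i in range(1,9)])
E
```

```text
time_s: 17.23
eef_pos: [543.5, 150.4, 169.3]
ee_rot: [0.297, -0.298, 0.642, -0.641]
force: [-0.0, 0.0, -0.6]
grip_width: 0.002
0.05,-0.07,0.33,0,-0.025,0, 0.09,-0.07,0.62,0,-0.051,0, 0.12,-0.07,0.91,0,-0.077,0, 0.15,-0.07,1.20,0,-0.104,0, 0.17,-0.07,1.49,0,-0.130,0, 0.18,-0.07,1.79,0,-0.156,0, 0.18,-0.07,2.08,0,-0.182,0, 0.18,-0.07,2.37,0,-0.208,0
t 17.2333 F [-0.   0.  -0.6] tool az -52.5 r 111.9
```

```bash
python3 -m inch '[0.05,0,0.3,0,-0.025,0, 0.1,0,0.6,0,-0.05,0, 0.1,0,0.9,0,-0.075,0, 0.15,0,1.2,0,-0.1,0, 0.15,0,1.5,0,-0.13,0, 0.2,0,1.75,0,-0.155,0, 0.2,0,1.95,0,-0.175,0, 0.2,0,2.15,0,-0.19,0]'
python3 - <<'E'
from h import *
snap('wrist','w15.png')
swing([(74+1*i,20) for i in range(1,9)])
E
```

```text
time_s: 17.9
eef_pos: [558.6, 134.9, 169.4]
ee_rot: [0.357, -0.357, 0.61, -0.61]
force: [-0.3, 0.4, -1.1]
grip_width: -0.001
0.01,-0.06,0.18,0,-0.017,0, 0.04,-0.06,0.38,0,-0.035,0, 0.07,-0.06,0.57,0,-0.052,0, 0.09,-0.06,0.76,0,-0.069,0, 0.11,-0.06,0.96,0,-0.087,0, 0.12,-0.06,1.15,0,-0.104,0, 0.14,-0.06,1.35,0,-0.122,0, 0.15,-0.06,1.54,0,-0.139,0
t 17.95 F [-0.5 -0.1 -0.4] tool az -63.8 r 112.0
```

View pics/w15.png

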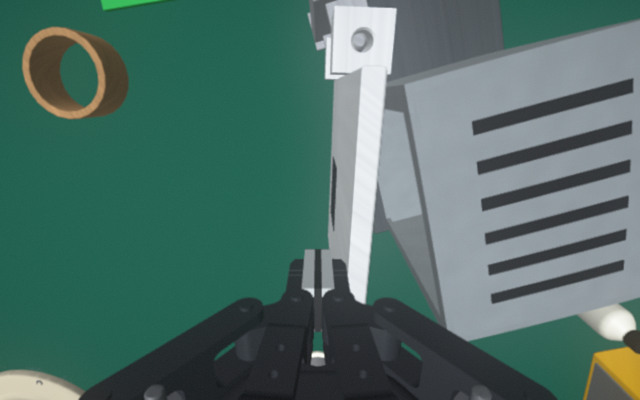

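```bash
python3 -m inch '[0,0,0.2,0,-0.017,0, 0.05,0,0.38,0,-0.035,0, 0.05,0,0.57,0,-0.05,0, 0.1,0,0.76,0,-0.07,0, 0.1,0,0.95,0,-0.085,0, 0.1,0,1.1,0,-0.1,0, 0.1,0,1.25,0,-0.115,0, 0.15,0,1.4,0,-0.13,0]'
python3 - <<'E'
from h import *
snap('wrist','w16.png')
swing([(81.5+0.8*i,20) for i in range(1,9)])
E
```

```text
time_s: 18.62
eef_pos: [570.2, 126.6, 169.4]
ee_rot: [0.396, -0.396, 0.586, -0.586]
force: [-1.1, 0.2, -0.1]
grip_width: -0.001
0.01,-0.06,0.19,0,-0.013,0, 0.04,-0.06,0.35,0,-0.027,0, 0.06,-0.06,0.50,0,-0.041,0, 0.08,-0.06,0.66,0,-0.055,0, 0.10,-0.06,0.81,0,-0.069,0, 0.11,-0.06,0.97,0,-0.083,0, 0.13,-0.06,1.12,0,-0.097,0, 0.14,-0.06,1.28,0,-0.111,0
t 18.6667 F [-0.7  0.6 -0. ] tool az -71.0 r 112.0
```

View pics/w16.png

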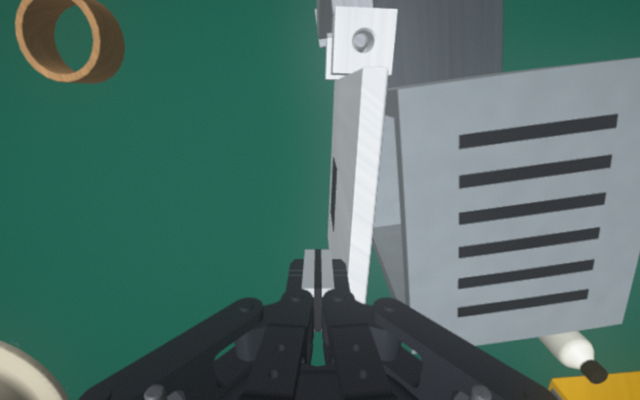

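```bash
python3 -m inch '[0,-0.05,0.15,0,-0.013,0, 0.04,-0.05,0.3,0,-0.027,0, 0.05,-0.05,0.42,0,-0.04,0, 0.05,-0.05,0.54,0,-0.05,0, 0.07,-0.05,0.66,0,-0.06,0, 0.08,-0.05,0.78,0,-0.07,0]'
python3 - <<'E'
from h import *
swing([(86+0.8*i,20) for i in range(1,9)])
E
```

```text
time_s: 19.17
eef_pos: [577.1, 123.0, 169.9]
ee_rot: [-0.417, 0.417, -0.571, 0.571]
force: [-0.8, 0.5, 1.5]
grip_width: 0.0
0.08,-0.01,0.30,0,-0.023,0, 0.10,-0.01,0.46,0,-0.037,0, 0.12,-0.01,0.61,0,-0.051,0, 0.14,-0.01,0.77,0,-0.065,0, 0.16,-0.01,0.92,0,-0.079,0, 0.17,-0.01,1.08,0,-0.093,0, 0.18,-0.01,1.23,0,-0.107,0, 0.19,-0.01,1.39,0,-0.121,0
t 19.1667 F [-0.8  0.5  1.5] tool az -74.9 r 111.6
```

```bash
python3 -m inch '[0.05,0,0.1,0,-0.01,0, 0.06,0,0.2,0,-0.02,0, 0.08,0,0.3,0,-0.027,0, 0.1,0,0.4,0,-0.035,0]'
python3 - <<'E'
from h import *
swing([(89+0.8*i,20) for i in range(1,5)])
snap('wrist','w17.png')
im=snap('top','t17.png')
c=cv2.cvtColor(im,cv2.COLOR_RGB2BGR)[70:180,180:330]; cv2.imwrite('pics/t17z.png',cv2.resize(c,None,fx=5,fy=5,interpolation=cv2.INTER_CUBIC))
E
```

```text
time_s: 19.5
eef_pos: [580.6, 120.8, 169.9]
ee_rot: [0.426, -0.426, 0.564, -0.564]
force: [0.1, 0.3, -0.6]
grip_width: -0.0
0.07,-0.01,0.48,0,-0.041,0, 0.09,-0.01,0.64,0,-0.055,0, 0.11,-0.01,0.79,0,-0.069,0, 0.12,-0.01,0.95,0,-0.083,0
t 19.5 F [ 0.1  0.3 -0.6] tool az -77.0 r 111.9
```

View pics/w17.png

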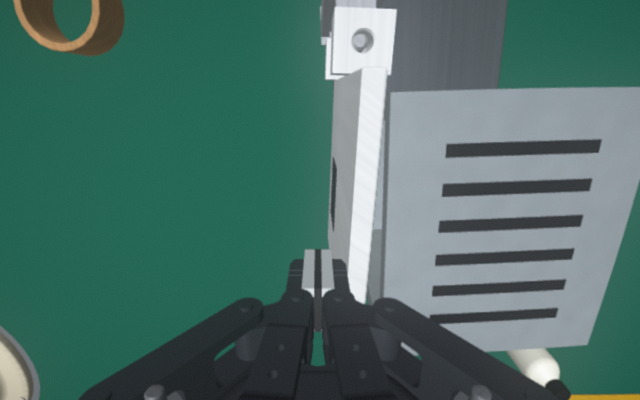

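View pics/t17z.png

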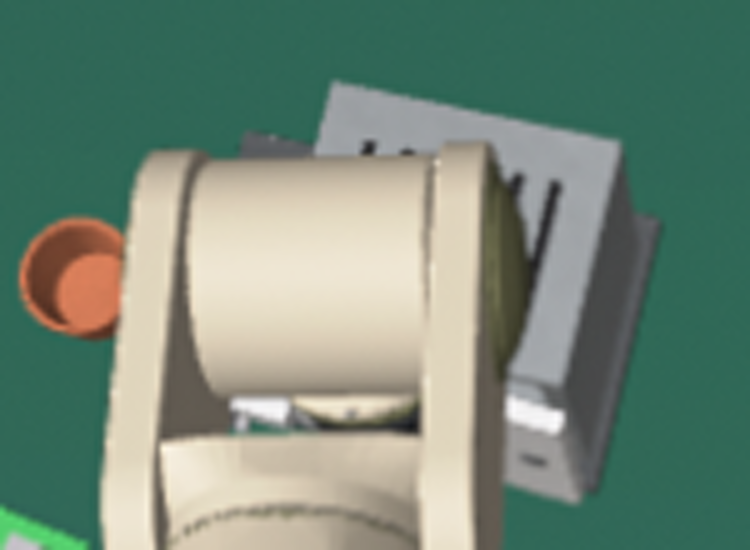

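```bash
python3 -m inch '[0.05,0,0.1,0,-0.01,0, 0.06,0,0.2,0,-0.02,0, 0.07,0,0.3,0,-0.03,0, 0.08,0,0.4,0,-0.04,0, 0.1,0,0.5,0,-0.05,0]'
python3 - <<'E'
from h import *
swing([(92+0.8*i,20) for i in range(1,5)])
E
```

```text
time_s: 20.02
eef_pos: [585.2, 118.4, 169.9]
ee_rot: [-0.44, 0.44, -0.553, 0.553]
force: [-0.6, 0.2, -0.8]
grip_width: 0.004
0.06,-0.01,0.56,0,-0.043,0, 0.08,-0.01,0.71,0,-0.057,0, 0.10,-0.01,0.87,0,-0.071,0, 0.11,-0.01,1.02,0,-0.085,0
t 20.0167 F [-0.6  0.2 -0.8] tool az -79.6 r 112.1
```

```bash
python3 -m inch '[0.03,0,0.08,0,-0.008,0, 0.04,0,0.16,0,-0.016,0, 0.05,0,0.24,0,-0.02,0]'
python3 - <<'E'
from h import *
swing([(92+0.8*i,20) for i in range(1,5)])
snap('wrist','w18.png')
E
```

```text
time_s: 20.27
eef_pos: [587.4, 117.4, 169.9]
ee_rot: [-0.446, 0.446, -0.549, 0.549]
force: [-0.0, -0.2, -0.2]
grip_width: -0.002
0.02,-0.01,0.32,0,-0.023,0, 0.04,-0.01,0.48,0,-0.037,0, 0.06,-0.01,0.63,0,-0.051,0, 0.08,-0.01,0.79,0,-0.065,0
t 20.2667 F [-0.  -0.2 -0.2] tool az -80.9 r 112.2
```

View pics/w18.png

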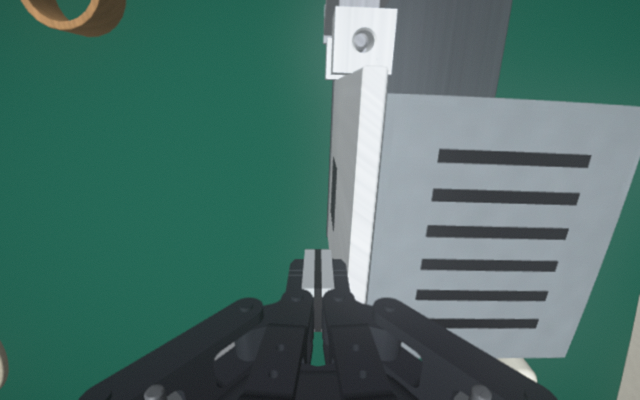

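```bash
python3 -m inch '[0.0,0,0.05,0,-0.005,0, 0.02,0,0.1,0,-0.01,0, 0.02,0,0.15,0,-0.013,0]'; python3 -m inch '[0.0,0,0.05,0,0,0, 0.0,0,0.08,0,0,0, 0.0,0,0.08,0,0,0]'
python3 - <<'E'
from h import *
swing([(92+0.8*i,20) for i in range(1,5)])
E
```

```text
time_s: 20.57
eef_pos: [588.8, 116.9, 169.9]
ee_rot: [-0.449, 0.449, -0.546, 0.546]
force: [-0.7, 0.2, -0.3]
grip_width: 0.0
time_s: 20.82
eef_pos: [589.1, 116.9, 169.9]
ee_rot: [0.449, -0.45, 0.546, -0.546]
force: [-5.3, 0.8, 1.3]
grip_width: -0.002
0.00,-0.01,0.15,0,-0.011,0, 0.03,-0.01,0.30,0,-0.025,0, 0.05,-0.01,0.45,0,-0.039,0, 0.07,-0.01,0.61,0,-0.053,0
t 20.8167 F [-5.3  0.8  1.3] tool az -81.8 r 112.0
```

```bash
python3 -m inch '[0,0,-0.2,0,0,0, 0,0,-0.6,0,0,0, 0,0,-1.5,0,0,0, 0,0,-3,0,0,0, 0,0,-5,0,0,0, 0,-2,-7,0,0,0, 0,-4,-9,0,0,0, 0,-5,-10,0,0,0]'; python3 -m inch '[3,-1,-2,0,0,0, 6,-2,-5,0,0,0, 9,-3,-8,0,0,0, 12,-4,-11,0,0,0, 15,-5,-14,0,0,0, 17,-5,-16,0,0,0, 17,-5,-16,0,0,0]'
python3 - <<'E'
from h import *
im=snap('top','t19.png'); im2=snap('scene','s19.png')
c=cv2.cvtColor(im,cv2.COLOR_RGB2BGR)[70:180,180:330]; cv2.imwrite('pics/t19z.png',cv2.resize(c,None,fx=5,fy=5,interpolation=cv2.INTER_CUBIC))
E
```

```text
time_s: 21.48
eef_pos: [490.2, 136.6, 222.1]
ee_rot: [-0.45, 0.449, -0.545, 0.547]
force: [-0.2, -0.1, -0.2]
grip_width: -0.002
time_s: 22.07
eef_pos: [298.7, -1.8, 270.6]
ee_rot: [-0.448, 0.448, -0.546, 0.548]
force: [0.8, 0.7, 0.3]
grip_width: 0.002
```

View pics/t19z.png

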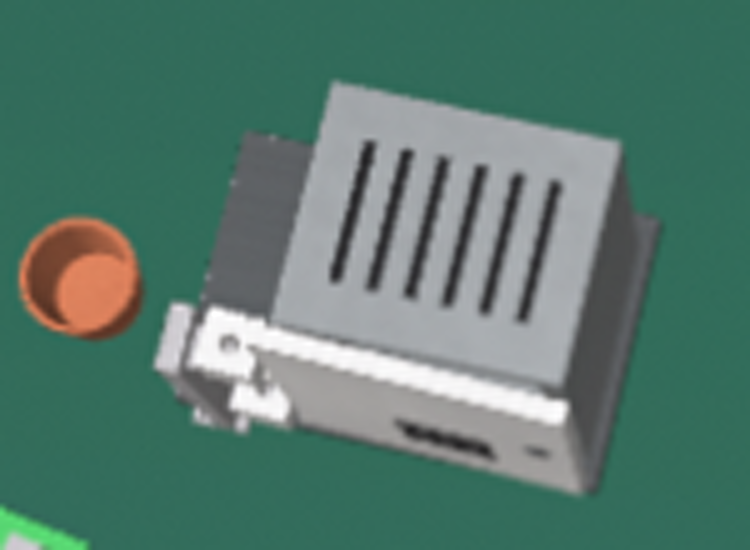

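View pics/s19.png

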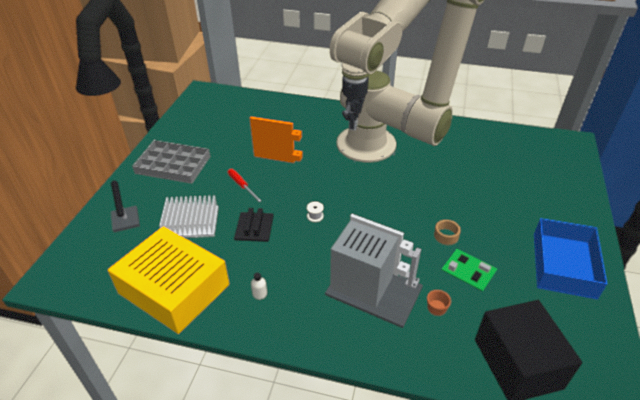

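Run:
```python
import cv2
a=cv2.imread('pics/t19.png')[128:158,225:300]; cv2.imwrite('pics/t19y.png',cv2.resize(a,None,fx=10,fy=10,interpolation=cv2.INTER_CUBIC))
```

```text
(no output)
```

View pics/t19y.png

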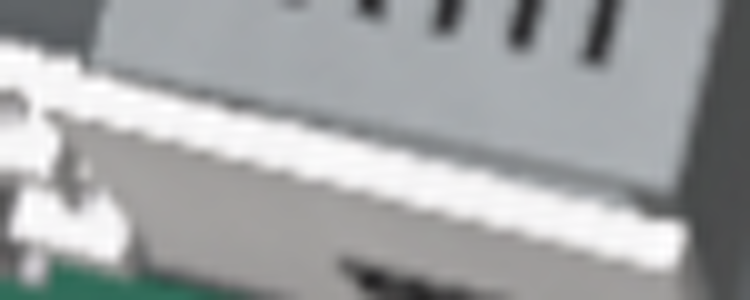

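Run:
```python
from h import *
f=lambda x,y:((x+.5)/10-.5+225,(y+.5)/10-.5+128)
def ang(a,b,z):
    p,q=atz('top',f(*a),z),atz('top',f(*b),z); d=p-q; return np.degrees(np.arctan2(d[1],d[0])),p.round(1),q.round(1)
print('door low edge',ang((60,115),(670,272),190)); print('door up edge',ang((85,70),(685,227),190)); print('housing',ang((95,68),(675,190),180))
print(ctrl.sense()['time_s'])
```

```text
door low edge (np.float64(74.3323328498686), array([619.6, 197.3, 190. ]), array([580.3,  56.9, 190. ]))
door up edge (np.float64(74.05597568291236), array([630.2, 191.7, 190. ]), array([590.7,  53.5, 190. ]))
housing (np.float64(76.84168362539083), array([633.4, 191.6, 180. ]), array([601.8,  56.6, 180. ]))
22.1667
```

```bash
python3 -c "
from h import *
swing([(90,90)],225,130)"
```

```text
-15.48,4.58,18.44,0,0.035,0
t 22.1667 F [ 0.5  0.  -0.3] tool az -47.3 r 396.4
```

```bash
python3 -m inch '[-2,0.5,2.5,0,0,0, -5,1.5,6,0,0.01,0, -8,2.5,10,0,0.02,0, -11,3.5,13,0,0.035,0, -14,4.3,16.5,0,0.035,0, -15.5,4.6,18.4,0,0.035,0, -15.5,4.6,18.4,0,0.035,0]'; python3 -c "
from h import *
swing([(90,60),(90,50),(90,40),(90,35),(90,32)],176,130)"
```

```text
time_s: 22.75
eef_pos: [515.4, 120.7, 219.6]
ee_rot: [0.44, -0.442, 0.554, -0.552]
force: [0.0, -0.2, 0.3]
grip_width: 0.002
0.61,4.35,2.87,0,0.007,0, 0.62,4.34,3.87,0,0.007,0, 0.63,4.34,4.87,0,0.007,0, 0.63,4.33,5.37,0,0.007,0, 0.63,4.33,5.67,0,0.007,0
t 22.75 F [ 0.  -0.2  0.3] tool az -54.5 r 152.5
```

```bash
python3 -m inch '[0.3,2,0,0,0,0, 0.6,4,0,0,0,0, 0.6,4.3,1,0,0,0, 0.6,4.3,2,0,0,0, 0.6,4.3,3,0,0,0, 0.6,4.3,3,0,0,0]'
python3 - <<'E'
from h import *
swing([(90,35),(90,30),(90,26),(90,24),(90,22)],176,130)
snap('wrist','w20.png')
E
```

```text
time_s: 23.25
eef_pos: [541.9, 104.4, 181.0]
ee_rot: [-0.44, 0.439, -0.554, 0.554]
force: [-0.2, 0.2, -0.5]
grip_width: 0.002
-0.38,0.50,2.41,0,0.003,0, -0.38,0.50,2.91,0,0.003,0, -0.38,0.50,3.31,0,0.003,0, -0.38,0.50,3.51,0,0.003,0, -0.38,0.50,3.71,0,0.003,0
t 23.25 F [-0.2  0.2 -0.5] tool az -66.2 r 146.4
```

View pics/w20.png

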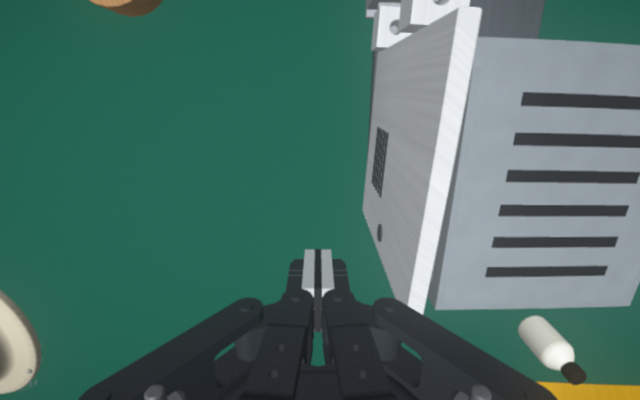

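```bash
python3 -m inch '[0,0.3,0.7,0,0,0, 0,0.5,1.4,0,0,0, 0,0.5,2,0,0,0, 0,0.5,2.5,0,0,0, 0,0.5,2.8,0,0,0, 0,0.5,3,0,0,0, 0,0.5,3.1,0,0,0, 0,0.5,3.2,0,0,0]'; python3 -m inch '[0,0,0.1,0,0,0, 0,0,0.2,0,0,0, 0,0,0.3,0,0,0, 0,0,0.4,0,0,0, 0,0,0.5,0,0,0]';  python3 - <<'E'
from h import *
swing([(90,26),(90,22)],176,130)
snap('wrist','w21.png')
E
```

```text
time_s: 23.97
eef_pos: [571.1, 96.8, 175.9]
ee_rot: [0.44, -0.44, 0.554, -0.554]
force: [-0.0, 0.8, -1.3]
grip_width: -0.002
time_s: 24.38
eef_pos: [576.0, 95.7, 175.9]
ee_rot: [0.44, -0.44, 0.554, -0.554]
force: [-0.2, 0.4, -0.5]
grip_width: 0.003
-0.45,-0.01,-0.21,0,0.003,0, -0.45,-0.01,0.19,0,0.003,0
t 24.3833 F [-0.2  0.4 -0.5] tool az -79.9 r 136.6
```

View pics/w21.png

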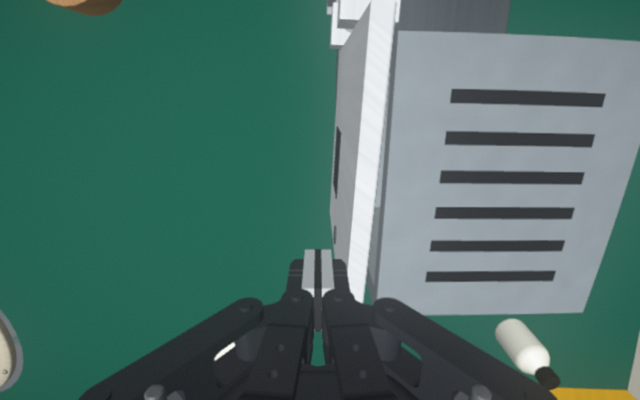

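```bash
python3 -m inch '[0,0,0.1,0,0,0, 0,0,0.2,0,0,0, 0,0,0.3,0,0,0]'; python3 -m inch '[0,0,0.1,0,0,0, 0,0,0.2,0,0,0]';python3 -m inch '[0,0,0.1,0,0,0, 0,0,0.15,0,0,0]'
python3 - <<'E'
from h import *
s,T=tool(); print(s['force'],T[:,2])
snap('wrist','w22.png')
E
```

```text
time_s: 24.68
eef_pos: [578.9, 95.0, 175.9]
ee_rot: [0.44, -0.44, 0.554, -0.554]
force: [-0.5, 0.1, -0.3]
grip_width: -0.001
time_s: 24.85
eef_pos: [580.9, 94.5, 175.9]
ee_rot: [-0.44, 0.44, -0.554, 0.554]
force: [-0.7, -0.2, 0.3]
grip_width: 0.001
time_s: 25.02
eef_pos: [582.4, 94.2, 175.9]
ee_rot: [-0.44, 0.44, -0.554, 0.554]
force: [-0.3, -0.1, 1.3]
grip_width: -0.001
[-0.29010333 -0.13568761  1.32992594] [ 9.73881270e-01 -2.27057862e-01  5.49601991e-06]
```

View pics/w22.png

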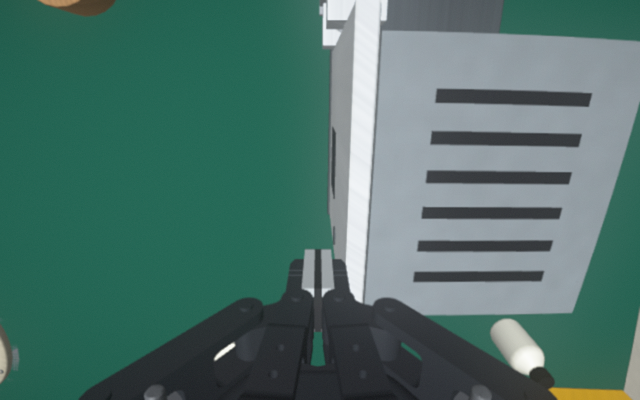

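```bash
python3 -m inch '[0,0,0.05,0,0,0, 0,0,0.1,0,0,0]'; python3 -m inch '[0,0,0.05,0,0,0, 0,0,0.1,0,0,0]';python3 -m inch '[0,0,0.05,0,0,0, 0,0,0.05,0,0,0]'
```

```text
time_s: 25.23
eef_pos: [583.2, 94.0, 175.9]
ee_rot: [0.44, -0.44, 0.554, -0.554]
force: [-0.4, -0.7, 0.1]
grip_width: 0.001
time_s: 25.4
eef_pos: [584.1, 93.7, 175.9]
ee_rot: [0.44, -0.44, 0.554, -0.554]
force: [-2.8, -0.2, 0.5]
grip_width: 0.001
time_s: 25.57
eef_pos: [584.3, 93.7, 175.8]
ee_rot: [0.439, -0.44, 0.554, -0.553]
force: [-3.9, -0.2, 1.9]
grip_width: -0.002
```

```bash
python3 -m inch '[0,0,-0.02,0,0,0, 0,0,-0.04,0,0,0, 0,0,-0.06,0,0,0, 0,0,-0.08,0,0,0, 0,0,-0.1,0,0,0, 0,0,-0.12,0,0,0, 0,0,-0.15,0,0,0, 0,0,-0.2,0,0,0]';  python3 -m inch '[0,0,-0.1,0,0,0, 0,0,-0.2,0,0,0, 0,0,-0.4,0,0,0, 0,0,-0.7,0,0,0, 0,0,-1.2,0,0,0, 0,0,-2,0,0,0, 0,0,-3,0,0,0, 0,0,-4,0,0,0]'
python3 - <<'E'
from h import *
snap('wrist','w23.png')
E
```

```text
time_s: 26.23
eef_pos: [582.9, 94.0, 175.9]
ee_rot: [-0.44, 0.439, -0.554, 0.554]
force: [-0.9, 0.2, -0.0]
grip_width: 0.003
time_s: 26.9
eef_pos: [542.8, 103.4, 175.9]
ee_rot: [0.44, -0.44, 0.554, -0.554]
force: [0.7, -0.7, -0.6]
grip_width: 0.003
```

View pics/w23.png

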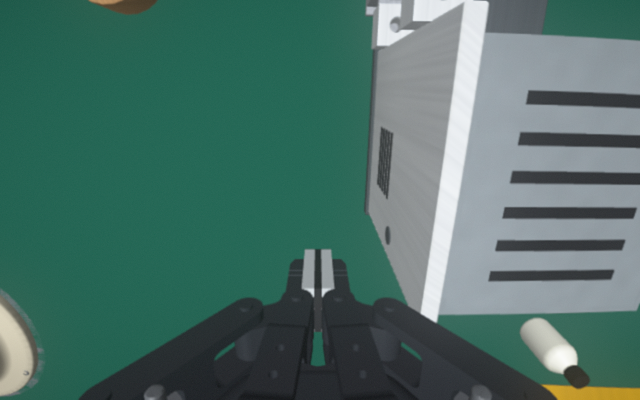

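```bash
python3 -m inch '[0,-1,-3,0,0,0, 2,-3,-6,0,0,0, 5,-5,-9,0,0,0, 8,-7,-12,0,0,0, 11,-8,-15,0,0,0, 13,-8,-17,0,0,0, 13,-8,-17,0,0,0, 13,-8,-17,0,0,0]'
python3 - <<'E'
from h import *
im=snap('top','t24.png'); snap('scene','s24.png')
a=cv2.imread('pics/t24.png')[128:158,225:300]; cv2.imwrite('pics/t24y.png',cv2.resize(a,None,fx=10,fy=10,interpolation=cv2.INTER_CUBIC))
E
```

```text
time_s: 27.62
eef_pos: [348.0, 14.6, 256.6]
ee_rot: [-0.439, 0.438, -0.554, 0.555]
force: [0.6, -0.0, -0.3]
grip_width: 0.0
```

View pics/t24y.png

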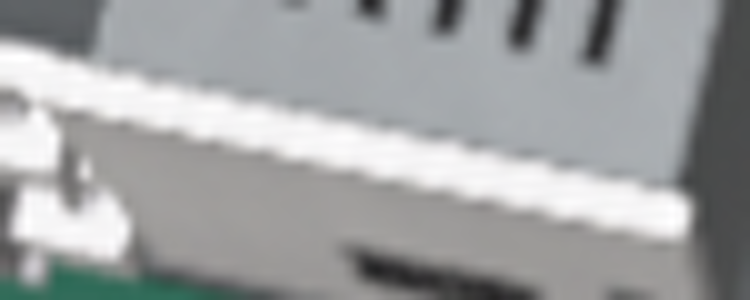

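View pics/t24.png

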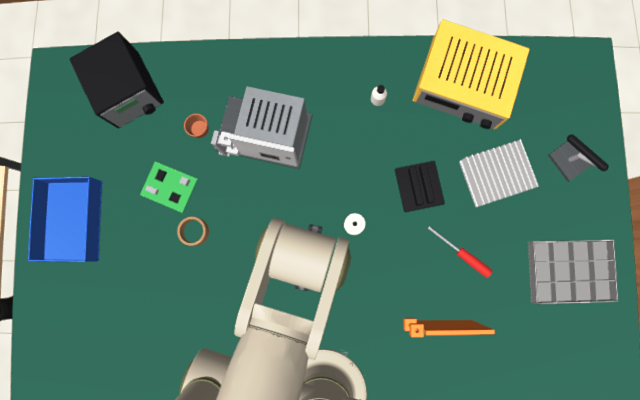

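View pics/s24.png

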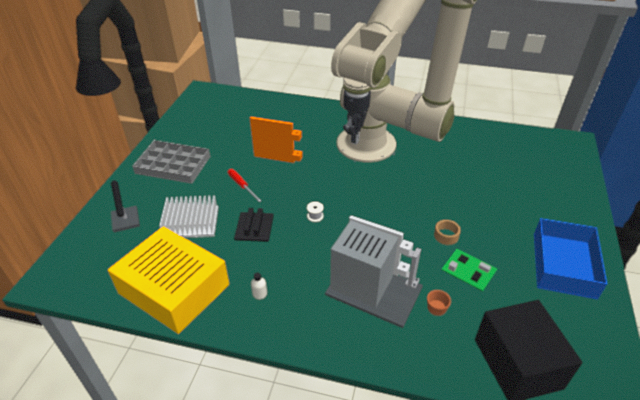

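```bash
python3 -m inch '[0,0,0,0,0,0, 0,0,0,0,0,0, 0,0,0,0,0,0, 0,0,0,0,0,0, 0,0,0,0,0,0, 0,0,0,0,0,0]'
python3 - <<'E'
from h import *
snap('top','t25.png')
a=cv2.imread('pics/t24.png')[120:175,210:310].astype(int);b=cv2.imread('pics/t25.png')[120:175,210:310].astype(int)
print('diff',abs(a-b).max(),abs(a-b).mean())
f=lambda x,y:((x+.5)/10-.5+225,(y+.5)/10-.5+128)
p,q=[atz('top',f(*u),190) for u in ((85,68),(690,196))]; d=p-q; print(np.degrees(np.arctan2(d[1],d[0])))
ctrl.finish_job(); print(ctrl.sense()['time_s'])
E
```

```text
time_s: 28.22
eef_pos: [348.8, 15.3, 255.8]
ee_rot: [0.44, -0.44, 0.554, -0.554]
force: [-0.3, 0.1, 0.1]
grip_width: -0.002
diff 12 0.4193939393939394
76.77665582590765
the job is handed in; nothing more can be done
the job is handed in; nothing more can be done
```

The door is hung on both pintles and swung shut, and I handed the job in at about 28 s of the 72 s allowed. No verdict was reported.

- **Hanging:** I lifted the door from the stand and lined it up by looking through the upper bore at the pintle. I then lowered it until its weight came off the arm, with lateral forces staying near 2 N. The scene picture showed both hinge blocks sitting on their brackets before I let go.
- **Closing:** I pushed the door shut with the closed fingers, with at most about 5 N on the tool.
- **Last checks:** In the top camera picture the door edge lies at 76.8° and the housing front at 76.8°. Two pictures about 0.6 s apart showed no movement, the arm was clear, and the other things on the bench looked to be where they started.

Three checks failed or disagreed:
- **Camera disagreement:** The top and wrist cameras differed by about 5 mm on where the pintle sits sideways. I followed the wrist camera, and the smooth drop-in agreed with it.
- **First closing push:** It left the door about 2.6° ajar after I withdrew, so I pushed it shut again and backed off more slowly.
- **Force limit:** The force between door and housing was never measured directly, only the force at the wrist.

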